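# Load a key magazine and slide it into the feeder

## Task

Load every loose square steel key lying on the bench into the tube magazine: lay each in the open trough and push it endways into the tube until it is wholly inside, each one driving the earlier ones deeper. Only when all are in, slide the loaded magazine away from the robot, off the wooden loading board and down the small step onto the grey metal feeder bed, until it is squarely against the back stop, with its closed end still beside the end fence. Slide it, do not lift or tip it, and leave the other things on the bench alone.

Things in the scene. Friction and masses are not known exactly. Their poses are not given: they have to be found in the camera images.
- key_0: One of three or four identical plain square steel keys (short bars), 60 x 20 x 20 mm, 0.12 kg, lying loose on the bench to the left of the station, at any yaw; may be absent (None). Origin at its centre, x axis along its 60 mm length; any of the four long faces may be up.
- key_1: One of three or four identical plain square steel keys (short bars), 60 x 20 x 20 mm, 0.12 kg, lying loose on the bench to the left of the station, at any yaw; may be absent (None). Origin at its centre, x axis along its 60 mm length; any of the four long faces may be up.
- key_2: One of three or four identical plain square steel keys (short bars), 60 x 20 x 20 mm, 0.12 kg, lying loose on the bench to the left of the station, at any yaw; may be absent (None). Origin at its centre, x axis along its 60 mm length; any of the four long faces may be up.
- key_3: One of three or four identical plain square steel keys (short bars), 60 x 20 x 20 mm, 0.12 kg, lying loose on the bench to the left of the station, at any yaw; may be absent (None). Origin at its centre, x axis along its 60 mm length; any of the four long faces may be up.
- magazine: Loose steel tube magazine on a dark steel foot, 0.55 kg, at first on the wooden board. Foot 80 (x) by 336 (y) by 6 mm thick; origin at the centre of its underside, y along the tube towards the mouth, z up. Tube from y = -168 (closed, 8 mm end wall) to +84 mm, 34 mm wide outside, top 34 mm above the underside, 8 mm sight slot along the top; then an open trough (trough) to y = +168.
- mouth (a point): Centre of the tube's open mouth, magazine (0, 84, 16) mm, at the height of the centre of a key lying in the bore. Axes as the magazine's: y points out of the tube, x across. Bore 24 wide, 23 high, 244 deep (four keys and 4 mm); keys slide freely. A key is wholly inside when its centre is at y = -30 mm or less from here; fingers pushing it up to the tube's front face leave it flush.
- trough (a point): Centre of the trough floor, magazine (0, 126, 6) mm, axes as the magazine's. The trough carries on the bore floor for 84 mm from the mouth, open on top and at its far end: floor 22 mm wide, side walls sloping outwards, only 7 mm high, 32 mm apart at their tops. The upper 13 mm of a key in it stands free; closed fingertips 8 to 9 mm above its floor clear the walls and can push.
- handle (a point): Centre of the magazine's black grip bar, magazine (0, -30, 51) mm: 12 mm thick (x), 76 mm long (y, along the tube), 14 mm high, on two posts, with a 10 mm gap below it down to the tube's top. Can be pinched across its thickness from above; dragging with a hard downward press can tip the magazine, bearing a little of its weight helps.
- station: Fixed station, 360 mm long (y). Origin on the bench under the step line; x from loading board to feeder bed (roughly away from the robot), z up. Wooden board: x -96 to 0 mm, top at 36 mm. Grey metal bed: x 0 to 90 mm, top at 30 mm: a step 6 mm down. The magazine starts on the board at x -54 to -46 mm; against the back stop its origin is at x = +50, z = 30 mm.
- back_stop (a point): Middle of the front face of the dark back stop bar, at the bed's surface: station (90, 0, 30) mm, axes as the station's. The bar runs the whole length, its top 16 mm above the bed.
- end_fence (a point): On the face of the dark end fence, station (-48, -176, 36) mm, axes as the station's. The fence runs along x beside board and bed, top 60 mm above the bench, and holds the magazine's closed end while keys are pushed in. The magazine starts with its closed end 2 to 14 mm from it; touching it, the magazine's origin is at station y = -8 mm.
- oil_bottle: Yellow oil bottle, 52 x 74 x 127 mm, bystander standing behind the station. Origin at the centre of its underside.
- cold_chisel: Grey cold chisel, 22 x 152 x 12 mm, bystander lying behind the keys. Origin at the centre of its underside.
- sanding_block: Brown sanding block, 61 x 101 x 28 mm, bystander to the right of the station. Origin at the centre of its underside.

How it is judged (in metres and radians):
On the way, in this order (a step that is already met when the one before it is completed fails the run):
1. every key present is wholly inside the tube, with the magazine still on the loading board (y of key_0 in the frame of mouth between -0.25 and -0.026 m and x of key_0 in the frame of mouth between -0.007 and 0.007 m and z of key_0 in the frame of mouth between -0.008 and 0.008 m and y of key_1 in the frame of mouth between -0.25 and -0.026 m and x of key_1 in the frame of mouth between -0.007 and 0.007 m and z of key_1 in the frame of mouth between -0.008 and 0.008 m and y of key_2 in the frame of mouth between -0.25 and -0.026 m and x of key_2 in the frame of mouth between -0.007 and 0.007 m and z of key_2 in the frame of mouth between -0.008 and 0.008 m and y of key_3 in the frame of mouth between -0.25 and -0.026 m and x of key_3 in the frame of mouth between -0.007 and 0.007 m and z of key_3 in the frame of mouth between -0.008 and 0.008 m and x of magazine in the frame of station below -0.015 m), for 0.2 s.
2. the magazine lies on the feeder bed, squarely against the back stop (x of magazine in the frame of station above 0.045 m and y of magazine in the frame of station between -0.014 and 0.014 m and z of magazine in the frame of station below 0.033 m and angle between the x axis of magazine and the x axis of station, either way round below 0.06 rad and angle between magazine's own z axis and vertical below 0.05 rad), for 0.2 s.
At the end, for the whole second after the job is handed in: Every key present is wholly inside the tube (no tail sticks out more than 4 mm) and the magazine lies flat on the feeder bed, its foot within 5 mm of the back stop, square within 0.06 rad, closed end within about 22 mm of the end fence; all at rest (all of step 2 and y of key_0 in the frame of mouth between -0.25 and -0.026 m and x of key_0 in the frame of mouth between -0.007 and 0.007 m and z of key_0 in the frame of mouth between -0.008 and 0.008 m and y of key_1 in the frame of mouth between -0.25 and -0.026 m and x of key_1 in the frame of mouth between -0.007 and 0.007 m and z of key_1 in the frame of mouth between -0.008 and 0.008 m and y of key_2 in the frame of mouth between -0.25 and -0.026 m and x of key_2 in the frame of mouth between -0.007 and 0.007 m and z of key_2 in the frame of mouth between -0.008 and 0.008 m and y of key_3 in the frame of mouth between -0.25 and -0.026 m and x of key_3 in the frame of mouth between -0.007 and 0.007 m and z of key_3 in the frame of mouth between -0.008 and 0.008 m and linear speed of each of magazine, key_0, key_1, key_2, key_3 below 0.02 m/s); the robot touches nothing.
It fails at once if the magazine is lifted more than 20 mm above the loading board (z of magazine in the frame of station above 0.056 m).
It fails at once if the magazine is tipped more than 0.25 rad (angle between magazine's own z axis and vertical above 0.25 rad).
It fails at once if the oil bottle is moved more than 30 mm (distance of oil_bottle from where it was at the start of the episode above 0.03 m).
It fails at once if the cold chisel is moved more than 30 mm (distance of cold_chisel from where it was at the start of the episode above 0.03 m).
It fails at once if the sanding block is moved more than 30 mm (distance of sanding_block from where it was at the start of the episode above 0.03 m).
Of key_0, key_1, key_2, key_3 only 3 to 4 are there at a start; the rules pass over those that are not, and their reading is None.
At some moment in a run one of key_0, key_1, key_2, key_3 may be knocked a few centimetres aside while the robot is not near it.
Once in a run the grip may slacken for a moment while it holds something.
It also fails if it takes over 208 s, if anything falls off the work surface, if the arm or the gripper's body presses on something with over 40 N, if the wrist force passes 120 N, or if a joint passes its speed limit or range.

## Robot

A 7-joint arm with a two-finger parallel gripper is mounted at the origin on a cart in front of the work surface, level with it; the furniture and walls round the work are solid. World frame = base frame: x ahead of the robot, y to its left, z up, the work surface at z = 0. Lengths are in mm, angles in rad, forces in N, time in s.
With the tool pointing down it reaches from about 400 to 850 mm from the base axis. Payload 10.4 kg.
Tool frame: the origin (TCP) lies between the finger pads; the fingertips stand 8 mm ahead of it and the grasp point (between the pads) lies 11 mm behind it; z points along the fingers, y is the direction in which the jaws open and shut (so a half turn about z gives the same grasp; the last joint's range is limited). The gripper opens to 85 mm and grips with 20 to 120 N. Pads are 22 mm wide; open, the fingers measure 114 mm over their backs; the gripper's body (76 mm by 85 mm) begins 54 mm behind the grasp point. The pads swing forward as they close: fully open they stand 13 mm farther back than shut.
Start: joints at [1.122, 0.332, -0.065, 1.46, 0.022, 1.35, -0.088], TCP at [258.179, -569.205, 239.338] pointing down, gripper open.
Joint ranges: [-2.6, 2.6], [-0.5, 2.12], [-1.47, 1.34], [0.16, 2.42], [-1.27, 4.41], [0.06, 2.06], [-2.6, 2.6]. Speed limits (rad/s): [2.22, 2.22, 2.79, 2.79, 3.14, 3.14, 3.14].

## Interface

Orientations are given as a rotation vector (axis times angle).
In Python, from station import status, eyes, workorder gives the robot as it stands.
- The arm moves only by the tool send_rows, never from a script. Its argument "commands" is a list of rows, each an object of numbers: "rx", "ry", "rz": the turn, a rotation vector about the tool's x, y, z in degrees; "dx", "dy", "dz": the shift along the tool's x, y, z in cm; "grip": the closure, from 0 (fully open) to 1 (shut). In form: [{"rx": .., "ry": .., "rz": .., "dx": .., "dy": .., "dz": .., "grip": ..}, ...]. A call has 1 to 12 rows; each row is the pose to reach, as a shift and turn from the pose commanded when the call began, along the tool's axes at that moment; what a row does not reach only later rows make up. A row lasts 1/12 s, in which the tool goes at most 41.7 mm and 7.16 degrees, less where a joint would pass 70% of its speed; a pose out of reach is approached as far as the arm can. A call with a gripper value outside its range is refused whole. The fingers move at their own pace and stop on an object; the grip force is fixed at half the most. Time passes only in rows, so rows that repeat a pose let the fingers close. It gives the time, the measured TCP pose, the force and the opening at its end, in the units of the state.
- status.read_state(): the state, without advancing time (a new reading comes with each control period).
- eyes.read_camera(name): name is "side" or "top" or "wrist"; returns the picture (420x560x3 uint8, red, green, blue); there is no depth.
- eyes.get_calibration(name): a dict with "fov_y" (degrees; the focal length in pixels is half the picture's height over the tangent of half this angle, whatever the lens; pixels are square), "cx", "cy" (the principal point, pixels), "k1" (the pictures are not rectified: a ray, as slopes to the right and down, at radius r is drawn at 1 + k1 r^2 times it, then the intrinsics apply), "pose" (4x4, takes a point from camera to world coordinates); the wrist camera has in their place "hand_eye" (4x4, takes a point from camera to tool coordinates, whose origin is the TCP and whose axes are the flange's). Camera axes: x right, y up, looking along -z (the intrinsics and any distortion apply to the point x, -y, -z); pixel columns grow to the right and rows downward; lengths in mm; the calibration is good to about 2 mm. A picture is of the moment at which its call begins: read the wrist's pose just before it. get_calibration takes no time and is no camera call.
- workorder.sign_off(): hands the job in, once; it reports no verdict.
The state is a dict: "clock": time; "joint_positions": joint angles; "dq": joint speeds; "tau": joint torques, N m; "tool_pos": TCP position; "orientation": TCP orientation; "ft_force": force on the tool from outside, world axes, zero at the start; "torque": the same for the moment, N m; "opening": opening from 0.0 (shut) to 1.0 (fully open).
Only numpy, scipy, OpenCV 4.12 (cv2) and the standard library are available. Lean on these libraries where they do the work, as an engineer would, in place of code of your own. Each camera call takes 0.05 s, during which the arm holds its last target. There are 200 camera calls.

## Working session

There is one attempt and no reset: what is moved stays moved. The work goes in short steps, Python scripts to look and compute and a tool call to move; the robot and the scene stay as the last step left them, time stands still between calls to the robot, and variables do not carry over. Pictures are saved under pics/ and viewed, about 12 in all and at most 16, crops included, and the job is handed in when it is done.

Besides the shell and the picture viewer there is one more tool, called after ">>>" as a command line: name --argument value ..., lists and objects as JSON in quotes. send_rows: Moves the arm, as the interface text tells. Its arguments: {"type":"object","properties":{"commands":{"type":"array"}},"required":["commands"]}

```bash
mkdir -p pics; ls
cat > h.py <<'E'
import numpy as np, cv2
from scipy.spatial.transform import Rotation as R
from station import status, eyes, workorder
def st(): return status.read_state()
def T():
    s=st(); M=np.eye(4); M[:3,:3]=R.from_rotvec(s['orientation']).as_matrix(); M[:3,3]=s['tool_pos']; return M
def snap(name,fn=None):
    P=T(); im=eyes.read_camera(name); c=eyes.get_calibration(name)
    pose=np.array(c['pose']) if 'pose' in c else P@np.array(c['hand_eye'])
    if fn: cv2.imwrite('pics/'+fn,cv2.cvtColor(im,cv2.COLOR_RGB2BGR))
    return im,c,pose
def K(c):
    f=210/np.tan(np.radians(c['fov_y'])/2); return f
def ray(c,pose,px):
    f=K(c); d=(np.atleast_2d(px)-[c['cx'],c['cy']])/f
    rd=np.linalg.norm(d,axis=1,keepdims=True); r=rd.copy()
    for _ in range(20): r=rd/(1+c['k1']*r*r)
    d=d*r/np.maximum(rd,1e-9)
    v=np.c_[d[:,0],-d[:,1],-np.ones(len(d))]@pose[:3,:3].T
    return pose[:3,3],v
def plane(c,pose,px,z):
    o,v=ray(c,pose,px); return o+v*((z-o[2])/v[:,2])[:,None]
def proj(c,pose,X):
    p=(np.atleast_2d(X)-pose[:3,3])@pose[:3,:3]; d=np.c_[p[:,0],-p[:,1]]/-p[:,2:]
    r2=(d**2).sum(1,keepdims=True); return d*(1+c['k1']*r2)*K(c)+[c['cx'],c['cy']]
E
python3 - <<'E'
from h import *
print(st())
for n in('top','side','wrist'):
    im,c,p=snap(n,n+'0.png'); print(n,{k:v for k,v in c.items()})
E
```

```text
pics
{'clock': 0.0, 'joint_positions': array([ 1.12237724,  0.33288901, -0.06467917,  1.4609285 ,  0.02159693,
        1.34986644, -0.08851599]), 'dq': array([-6.30441667e-05, -9.47748496e-04, -1.78038392e-03, -8.72722551e-04,
       -1.42536385e-03, -1.23137311e-03,  9.60523867e-04]), 'tau': array([ 4.13736634e-04, -6.25432920e+01,  4.97030094e-02, -3.91605628e+01,
        1.63050089e-02,  9.85386840e-03, -1.99942249e-06]), 'tool_pos': array([ 258.00945089, -568.8774886 ,  238.51127158]), 'orientation': array([-3.06934289e+00, -6.63524029e-01,  5.64665036e-04]), 'ft_force': array([-0.95489487,  0.27218869, -0.49243952]), 'torque': array([ 0.01005203,  0.00946595, -0.00635376]), 'opening': 1.003754194194448}
top {'fov_y': 47.78760252794063, 'cx': 278.760208938636, 'cy': 211.02860799039033, 'k1': 0.030847794095270453, 'pose': array([[-8.57344700e-03,  9.87984958e-01, -1.54312084e-01,
         3.87245325e+02],
       [-9.99725662e-01, -1.18324780e-02, -2.02136814e-02,
        -2.51106180e+01],
       [-2.17967075e-02,  1.54096449e-01,  9.87815361e-01,
         1.26990617e+03],
       [
[... 310 characters left out ...]
-5.20057939e-01,  8.38462324e-01,
         9.96198220e+02],
       [-6.99755913e-03,  8.50394180e-01,  5.26099584e-01,
         7.42277198e+02],
       [ 0.00000000e+00,  0.00000000e+00,  0.00000000e+00,
         1.00000000e+00]])}
wrist {'fov_y': 60.652332564830814, 'cx': 281.50939430088334, 'cy': 208.3357916167814, 'k1': -0.09308570560494239, 'hand_eye': array([[ 4.08826250e-04,  9.62206111e-01,  2.72321929e-01,
         6.88191987e+01],
       [ 9.99999476e-01, -6.48846702e-04,  7.91336295e-04,
        -4.29116891e-01],
       [ 9.38123804e-04,  2.72321462e-01, -9.62205872e-01,
        -1.34558751e+02],
       [ 0.00000000e+00,  0.00000000e+00,  0.00000000e+00,
         1.00000000e+00]])}
```

View pics/top0.png

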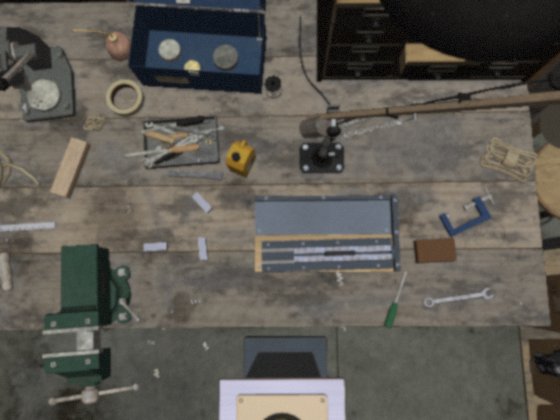

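View pics/side0.png

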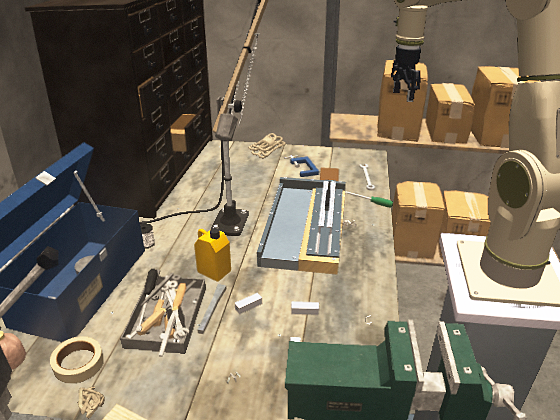

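Run:
```python
from h import *
im=cv2.cvtColor(cv2.imread('pics/top0.png'),cv2.COLOR_BGR2RGB); c=eyes.get_calibration('top'); p=np.array(c['pose'])
hsv=cv2.cvtColor(im,cv2.COLOR_RGB2HSV)
m=((hsv[...,1]<60)&(hsv[...,2]>125)).astype(np.uint8)
m[:, :110]=0; m[:, 250:]=0; m[:185]=0;m[265:]=0
n,l,s,ce=cv2.connectedComponentsWithStats(m)
for i in range(1,n):
    if s[i,4]<30: continue
    ys,xs=np.where(l==i); X=plane(c,p,np.c_[xs,ys],15)[:,:2].astype(np.float32)
    r=cv2.minAreaRect(X); b=cv2.boxPoints(r); e=[b[1]-b[0],b[2]-b[1]]; e=max(e,key=np.linalg.norm)
    print(s[i],ce[i].round(1),np.round(r[0],1),np.round(r[1],1),'yaw',np.degrees(np.arctan2(e[1],e[0])).round(1))
x0,y0=240,185
cr=cv2.resize(im[y0:y0+100,x0:x0+190],None,fx=4,fy=4,interpolation=cv2.INTER_CUBIC)
cv2.imwrite('pics/st0.png',cv2.cvtColor(cr,cv2.COLOR_RGB2BGR))
```

```text
[ 127  187  123   73 3937] [193.3 218.4] [554.9 246.4] [345.4 186.4] yaw 84.0
[143 242  23   9 180] [154.3 246.1] [492.9 333.1] [21.3 58.6] yaw -88.3
```

View pics/st0.png

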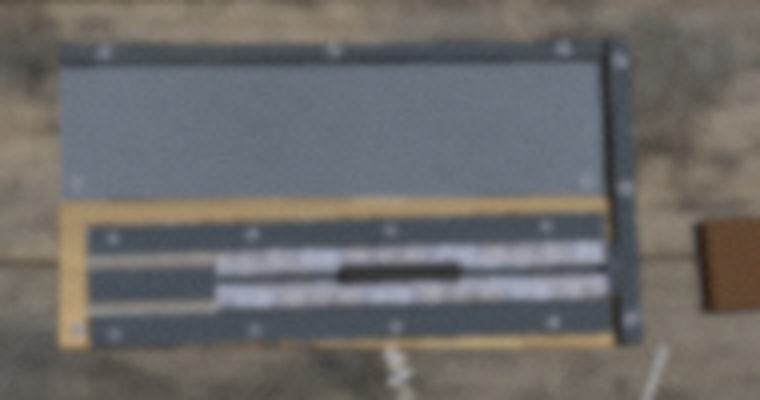

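Run:
```python
from h import *
c=eyes.get_calibration('top'); p=np.array(c['pose'])
def q(a,z): return plane(c,p,np.array([[240+a[0]/4-.4,185+a[1]/4-.4]]),z)[0].round(1)
for n,a,z in [('stepL',(61,202),36),('stepR',(607,197),36),('boardBL',(60,347),36),('bedTL',(61,66),30),('bedTR',(602,64),30),
 ('footTL',(88,227),42),('footBL',(88,345),42),('footTR',(604,214),42),('footBR',(604,335),42),('handL',(338,273),94),('handR',(462,271),94),('mouthT',(216,252),65),('mouthB',(216,305),65),('sand',(750,265),28)]:
    print(n,q(a,z))
im=cv2.cvtColor(cv2.imread('pics/top0.png'),cv2.COLOR_BGR2RGB)
for u,v in((202,202),(203,248)): print(plane(c,p,np.array([[u,v]]),15)[0].round(1), im[v,u])
# keys by brightness+blueness
d=(im[...,2].astype(int)-im[...,0]); m=((d>0)&(im[...,2]>130)).astype(np.uint8)
m[:, :110]=0; m[:, 250:]=0; m[:180]=0;m[300:]=0
n,l,s,ce=cv2.connectedComponentsWithStats(m)
for i in range(1,n):
    if s[i,4]<30: continue
    ys,xs=np.where(l==i); X=plane(c,p,np.c_[xs,ys],18)[:,:2].astype(np.float32)
    r=cv2.minAreaRect(X); b=cv2.boxPoints(r); e=[b[1]-b[0],b[2]-b[1]]; e=max(e,key=np.linalg.norm)
    print(s[i],np.round(r[0],1),np.round(r[1],1),'yaw',np.degrees(np.arctan2(e[1],e[0])).round(1))
print(T().round(3))
```

```text
stepL [517.   63.3  36. ]
stepR [ 516.5 -291.8   36. ]
boardBL [422.9  64.   36. ]
bedTL [608.4  63.6  30. ]
bedTR [ 605.3 -293.8   30. ]
footTL [499.9  45.3  42. ]
footBL [423.9  45.5  42. ]
footTR [ 504.9 -288.1   42. ]
footBR [ 427.4 -284.5   42. ]
handL [ 465.  -112.2   94. ]
handR [ 465.5 -188.5   94. ]
mouthT [481.  -37.4  65. ]
mouthB [447.5 -36.9  65. ]
sand [ 472.2 -383.4   28. ]
[610.4 207.3  15. ] [164 166 181]
[486.4 202.6  15. ] [163 164 180]
[192 193  19  19 160] [610.  209.5] [58.5 18.9] yaw 44.7
[198 237  10  23 167] [485.8 204.4] [59.7 20.7] yaw 7.2
[144 242  22   9 171] [492.4 330.9] [20.5 56.1] yaw -86.6
[[ 9.11000e-01  4.13000e-01 -0.00000e+00  2.58031e+02]
 [ 4.13000e-01 -9.11000e-01  1.00000e-03 -5.68959e+02]
 [-0.00000e+00 -1.00000e-03 -1.00000e+00  2.38714e+02]
 [ 0.00000e+00  0.00000e+00  0.00000e+00  1.00000e+00]]
```

```bash
cat >> h.py <<'E'
def go(x,y,z,az):
    M=T(); a=np.radians(az); N=np.array([[np.cos(a),np.sin(a),0],[np.sin(a),-np.cos(a),0],[0,0,-1]])
    d=M[:3,:3].T@(np.array([x,y,z])-M[:3,3])/10; r=np.degrees(R.from_matrix(M[:3,:3].T@N).as_rotvec())
    s=st(); ax=np.degrees(np.arctan2(M[1,0],M[0,0]))
    print('at',M[:3,3].round(1),'az %.1f'%ax,'t %.1f'%s['clock'],'F',s['ft_force'].round(1),'op %.2f'%s['opening'],'q7 %.2f'%s['joint_positions'][6])
    print('-> dx %.2f dy %.2f dz %.2f rx %.1f ry %.1f rz %.1f'%(*d,*r))
E
python3 -c "
from h import *
go(440,-20,240,90)"
```

```text
at [ 258.  -569.   238.7] az 24.4 t 0.1 F [ 0.5  0.5 -0.1] op 1.00 q7 -0.09
-> dx 39.25 dy -42.48 dz -0.09 rx -0.1 ry -0.0 rz -65.6
```

>>> send_rows --commands '[{"dx":39.25,"dy":-42.5,"dz":0,"rz":-65.6,"grip":0},{"dx":39.25,"dy":-42.5,"dz":0,"rz":-65.6,"grip":0},{"dx":39.25,"dy":-42.5,"dz":0,"rz":-65.6,"grip":0},{"dx":39.25,"dy":-42.5,"dz":0,"rz":-65.6,"grip":0},{"dx":39.25,"dy":-42.5,"dz":0,"rz":-65.6,"grip":0},{"dx":39.25,"dy":-42.5,"dz":0,"rz":-65.6,"grip":0},{"dx":39.25,"dy":-42.5,"dz":0,"rz":-65.6,"grip":0},{"dx":39.25,"dy":-42.5,"dz":0,"rz":-65.6,"grip":0},{"dx":39.25,"dy":-42.5,"dz":0,"rz":-65.6,"grip":0},{"dx":39.25,"dy":-42.5,"dz":0,"rz":-65.6,"grip":0},{"dx":39.25,"dy":-42.5,"dz":0,"rz":-65.6,"grip":0},{"dx":39.25,"dy":-42.5,"dz":0,"rz":-65.6,"grip":0}]'

```text
invalid input at $.commands[0]: expected keys rx, ry, rz, dx, dy, dz, grip
```

```bash
python3 -c "
from h import *
go(440,-60,240,90)"
```

```text
at [ 258.  -569.   238.7] az 24.4 t 0.1 F [ 0.5  0.5 -0.1] op 1.00 q7 -0.09
-> dx 37.59 dy -38.83 dz -0.09 rx -0.1 ry -0.0 rz -65.6
```

>>> send_rows --commands '[{"rx":0,"ry":0,"dx":39.25,"dy":-42.5,"dz":0,"rz":-65.6,"grip":0},{"rx":0,"ry":0,"dx":39.25,"dy":-42.5,"dz":0,"rz":-65.6,"grip":0},{"rx":0,"ry":0,"dx":39.25,"dy":-42.5,"dz":0,"rz":-65.6,"grip":0},{"rx":0,"ry":0,"dx":39.25,"dy":-42.5,"dz":0,"rz":-65.6,"grip":0},{"rx":0,"ry":0,"dx":39.25,"dy":-42.5,"dz":0,"rz":-65.6,"grip":0},{"rx":0,"ry":0,"dx":39.25,"dy":-42.5,"dz":0,"rz":-65.6,"grip":0},{"rx":0,"ry":0,"dx":39.25,"dy":-42.5,"dz":0,"rz":-65.6,"grip":0},{"rx":0,"ry":0,"dx":39.25,"dy":-42.5,"dz":0,"rz":-65.6,"grip":0},{"rx":0,"ry":0,"dx":39.25,"dy":-42.5,"dz":0,"rz":-65.6,"grip":0},{"rx":0,"ry":0,"dx":39.25,"dy":-42.5,"dz":0,"rz":-65.6,"grip":0},{"rx":0,"ry":0,"dx":39.25,"dy":-42.5,"dz":0,"rz":-65.6,"grip":0},{"rx":0,"ry":0,"dx":39.25,"dy":-42.5,"dz":0,"rz":-65.6,"grip":0}]'

```text
clock: 1.15
tool_pos: [415.4, -92.6, 239.4]
orientation: [2.221, 2.221, -0.001]
ft_force: [1.4, -0.8, -0.4]
opening: 1.004
```

```bash
python3 -c "
from h import *
go(440,-60,240,90)
go(440,-20,240,90)"
```

```text
at [415.4 -92.6 239.4] az 90.0 t 1.1 F [ 1.4 -0.8 -0.4] op 1.00 q7 0.17
-> dx 3.26 dy 2.46 dz -0.06 rx 0.0 ry 0.0 rz -0.0
at [415.4 -92.6 239.4] az 90.0 t 1.1 F [ 1.4 -0.8 -0.4] op 1.00 q7 0.17
-> dx 7.26 dy 2.46 dz -0.07 rx 0.0 ry 0.0 rz -0.0
```

>>> send_rows --commands '[{"rx":0,"ry":0,"dx":7,"dy":5,"dz":0,"rz":0,"grip":0},{"rx":0,"ry":0,"dx":7,"dy":5,"dz":0,"rz":0,"grip":0},{"rx":0,"ry":0,"dx":7,"dy":5,"dz":0,"rz":0,"grip":0},{"rx":0,"ry":0,"dx":7,"dy":5,"dz":0,"rz":0,"grip":0}]'

```text
clock: 1.48
tool_pos: [466.0, -22.0, 239.1]
orientation: [-2.215, -2.226, -0.001]
ft_force: [-1.4, -0.1, -0.3]
opening: 0.998
```

```bash
python3 -c "
from h import *
go(465,-10,240,90)
im,c,p=snap('wrist','w1.png'); np.save('w1.npy',p)"
```

```text
at [466.  -22.  239.1] az 90.3 t 1.5 F [-1.4 -0.1 -0.3] op 1.00 q7 -0.05
-> dx 1.20 dy -0.10 dz -0.09 rx -0.0 ry -0.1 rz 0.3
```

View pics/w1.png

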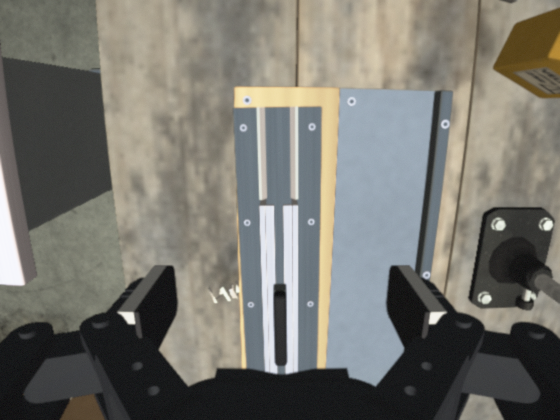

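Run:
```python
from h import *
c=eyes.get_calibration('wrist'); p=np.load('w1.npy')
for n,a,z in [('footL',(237,107),42),('footR',(321.5,107),42),('boardL',(235,87),36),('step',(339,88),36),('bedR',(436,91),30),('tubeL',(260,206),70),('tubeR',(299,206),70),('handTop',(280,286),94),('handL',(274,340),94),('handR',(287,340),94),('trfloorL',(266,150),42),('trfloorR',(291,150),42),('tubeL2',(260,260),70),('tubeR2',(300,260),70)]:
    print(n,plane(c,p,np.array([a]),z)[0].round(1))
```

```text
footL [425.3  48.1  42. ]
footR [501.   48.5  42. ]
boardL [423.1  65.8  36. ]
step [517.1  65.5  36. ]
bedR [609.6  65.4  30. ]
tubeL [446.7 -36.1  70. ]
tubeR [481. -36.  70.]
handTop [ 464.7 -101.3   94. ]
handL [ 459.4 -156.7   94. ]
handR [ 471.3 -156.6   94. ]
trfloorL [451.1   9.6  42. ]
trfloorR [474.1   9.8  42. ]
tubeL2 [446.1 -87.6  70. ]
tubeR2 [482.9 -87.4  70. ]
```

```bash
cat >> h.py <<'E'
def keys(name='wrist',fn=None,roi=None,z=20):
    im,c,p=snap(name,fn); i=im.astype(int)
    hsv=cv2.cvtColor(im,cv2.COLOR_RGB2HSV)
    m=((i[...,2]>=i[...,0]-2)&(i.min(2)>140)).astype(np.uint8)
    n,l,s,ce=cv2.connectedComponentsWithStats(m)
    for k in range(1,n):
        if s[k,4]<100: continue
        ys,xs=np.where(l==k); X=plane(c,p,np.c_[xs,ys],z)[:,:2].astype(np.float32)
        r=cv2.minAreaRect(X); b=cv2.boxPoints(r); e=max([b[1]-b[0],b[2]-b[1]],key=np.linalg.norm)
        print(s[k],np.round(r[0],1),np.round(sorted(r[1]),1),'yaw',(np.degrees(np.arctan2(e[1],e[0]))%180).round(1))
E
python3 -c "
from h import *
go(510,190,250,90)"
```

```text
at [465.3 -24.  239. ] az 90.1 t 1.5 F [-0.4 -0.1 -0.2] op 0.99 q7 -0.04
-> dx 21.40 dy 4.50 dz -1.10 rx -0.0 ry -0.0 rz 0.1
```

>>> send_rows --commands '[{"rx":0,"ry":0,"dx":21.4,"dy":4.5,"dz":-1,"rz":0,"grip":0},{"rx":0,"ry":0,"dx":21.4,"dy":4.5,"dz":-1,"rz":0,"grip":0},{"rx":0,"ry":0,"dx":21.4,"dy":4.5,"dz":-1,"rz":0,"grip":0},{"rx":0,"ry":0,"dx":21.4,"dy":4.5,"dz":-1,"rz":0,"grip":0},{"rx":0,"ry":0,"dx":21.4,"dy":4.5,"dz":-1,"rz":0,"grip":0},{"rx":0,"ry":0,"dx":21.4,"dy":4.5,"dz":-1,"rz":0,"grip":0},{"rx":0,"ry":0,"dx":21.4,"dy":4.5,"dz":-1,"rz":0,"grip":0},{"rx":0,"ry":0,"dx":21.4,"dy":4.5,"dz":-1,"rz":0,"grip":0},{"rx":0,"ry":0,"dx":21.4,"dy":4.5,"dz":-1,"rz":0,"grip":0}]'

```text
clock: 2.28
tool_pos: [510.6, 187.1, 248.9]
orientation: [2.224, 2.218, -0.002]
ft_force: [0.5, -0.2, -0.2]
opening: 1.001
```

```bash
python3 -c "
from h import *
keys('wrist','w2.png')
go(510,190,250,90)"
```

```text
[ 250    0   24   58 1161] [491.8 329.7] [19.3 51.8] yaw 92.7
[456  58  13  23 182] [687.5 295.6] [10.4 21.4] yaw 86.9
[ 433   89   31  113 1119] [680.9 218.7] [ 18.  114.9] yaw 88.8
[ 353  128   54   52 1066] [609.6 210.8] [19.2 58.9] yaw 43.4
[ 228  146   59   24 1067] [485.1 206.9] [18.8 58.8] yaw 6.5
[  0 289  12  54 349] [163.1  10.7] [15.9 81.5] yaw 73.7
[ 289  288   81   91 6213] [564.1  -4. ] [ 90.4 127.3] yaw 89.6
[252 310   5  60 110] [477.2 -10.5] [ 2.6 84.1] yaw 91.0
at [510.7 187.  249.1] az 89.8 t 2.3 F [ 0.3 -0.6 -0.2] op 1.00 q7 -0.58
-> dx 0.30 dy -0.07 dz -0.09 rx -0.0 ry 0.1 rz -0.2
```

View pics/w2.png

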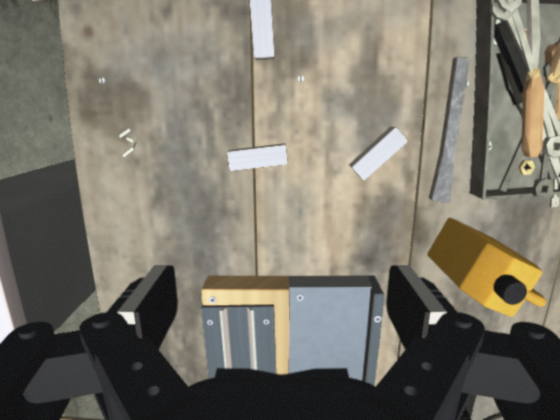

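```bash
python3 -c "
from h import *
go(485.3,206.5,90,187)"
```

```text
at [510.7 187.  249.1] az 89.8 t 2.3 F [ 0.3 -0.6 -0.2] op 1.00 q7 -0.58
-> dx 1.96 dy -2.54 dz 15.90 rx -0.1 ry 0.1 rz -97.2
```

>>> send_rows --commands '[{"rx":0,"ry":0,"dx":1.95,"dy":-2.55,"dz":15.9,"rz":-97,"grip":0.4},{"rx":0,"ry":0,"dx":1.95,"dy":-2.55,"dz":15.9,"rz":-97,"grip":0.4},{"rx":0,"ry":0,"dx":1.95,"dy":-2.55,"dz":15.9,"rz":-97,"grip":0.4},{"rx":0,"ry":0,"dx":1.95,"dy":-2.55,"dz":15.9,"rz":-97,"grip":0.4},{"rx":0,"ry":0,"dx":1.95,"dy":-2.55,"dz":15.9,"rz":-97,"grip":0.4},{"rx":0,"ry":0,"dx":1.95,"dy":-2.55,"dz":15.9,"rz":-97,"grip":0.4},{"rx":0,"ry":0,"dx":1.95,"dy":-2.55,"dz":15.9,"rz":-97,"grip":0.4},{"rx":0,"ry":0,"dx":1.95,"dy":-2.55,"dz":15.9,"rz":-97,"grip":0.4},{"rx":0,"ry":0,"dx":1.95,"dy":-2.55,"dz":15.9,"rz":-97,"grip":0.4},{"rx":0,"ry":0,"dx":1.95,"dy":-2.55,"dz":15.9,"rz":-97,"grip":0.4},{"rx":0,"ry":0,"dx":1.95,"dy":-2.55,"dz":15.9,"rz":-97,"grip":0.4},{"rx":0,"ry":0,"dx":1.95,"dy":-2.55,"dz":15.9,"rz":-97,"grip":0.4}]'

```text
clock: 3.33
tool_pos: [485.4, 206.7, 90.2]
orientation: [0.106, 3.139, -0.003]
ft_force: [0.8, -0.2, -0.4]
opening: 0.602
```

```bash
python3 -c "
from h import *
keys()
go(485.3,206.5,16.5,187)"
```

```text
[ 257  177   47   96 2845] [485.  206.8] [18.6 58.6] yaw 6.8
[ 440  201   91   41 2635] [490.3 333.3] [20.  58.9] yaw 93.7
[   0  297   72   79 3501] [548.7  15. ] [42.  97.9] yaw 122.5
[266 362  27  12 197] [588.3 198.3] [ 9.5 18.1] yaw 86.2
at [485.4 206.6  90.1] az 176.6 t 3.4 F [-0.  -1.   0.9] op 0.60 q7 0.66
-> dx 0.01 dy 0.01 dz 7.36 rx -0.1 ry 0.0 rz -10.4
```

>>> send_rows --commands '[{"rx":0,"ry":0,"dx":0,"dy":0,"dz":2,"rz":-7,"grip":0.4},{"rx":0,"ry":0,"dx":0,"dy":0,"dz":4,"rz":-10.3,"grip":0.4},{"rx":0,"ry":0,"dx":0,"dy":0,"dz":6,"rz":-10.3,"grip":0.4},{"rx":0,"ry":0,"dx":0,"dy":0,"dz":7.35,"rz":-10.3,"grip":0.4},{"rx":0,"ry":0,"dx":0,"dy":0,"dz":7.35,"rz":-10.3,"grip":0.4},{"rx":0,"ry":0,"dx":0,"dy":0,"dz":7.35,"rz":-10.3,"grip":1},{"rx":0,"ry":0,"dx":0,"dy":0,"dz":7.35,"rz":-10.3,"grip":1},{"rx":0,"ry":0,"dx":0,"dy":0,"dz":7.35,"rz":-10.3,"grip":1},{"rx":0,"ry":0,"dx":0,"dy":0,"dz":7.35,"rz":-10.3,"grip":1},{"rx":0,"ry":0,"dx":0,"dy":0,"dz":7.35,"rz":-10.3,"grip":1},{"rx":0,"ry":0,"dx":0,"dy":0,"dz":7.35,"rz":-10.3,"grip":1}]'

```text
clock: 4.3
tool_pos: [485.8, 209.1, 18.2]
orientation: [-0.17, 3.135, -0.0]
ft_force: [-1.4, -1.6, 7.2]
opening: 0.211
```

```bash
python3 -c "
from h import *
go(463.2,8,85,90)"
```

```text
at [485.8 209.1  18.2] az -173.8 t 4.3 F [-1.4 -1.6  7.2] op 0.21 q7 0.73
-> dx 4.40 dy -19.75 dz -6.68 rx 0.1 ry 0.1 rz 96.2
```

>>> send_rows --commands '[{"rx":0,"ry":0,"dx":0,"dy":0,"dz":-2,"rz":0,"grip":1},{"rx":0,"ry":0,"dx":0,"dy":0,"dz":-5,"rz":0,"grip":1},{"rx":0,"ry":0,"dx":0,"dy":0,"dz":-7,"rz":0,"grip":1}]'

```text
clock: 4.55
tool_pos: [485.2, 209.5, 89.3]
orientation: [-0.171, 3.135, 0.001]
ft_force: [1.2, 1.2, -1.5]
opening: 0.212
```

```bash
python3 -c "
from h import *
keys('wrist','w3.png')
go(463.2,8,85,90)"
```

```text
[ 258  213   48  129 5779] [520.9 214. ] [28.4 89.6] yaw 6.3
[ 428  242   92   30 2430] [491.8 334.1] [19.4 59.8] yaw 93.2
[   0  257   53  113 5080] [571.5  41.3] [41.5 98.5] yaw 170.2
at [486.8 210.6  92.5] az -173.7 t 4.6 F [2.4 1.8 2. ] op 0.22 q7 0.80
-> dx 4.56 dy -19.88 dz 0.70 rx 0.3 ry 0.2 rz 96.3
```

View pics/w3.png

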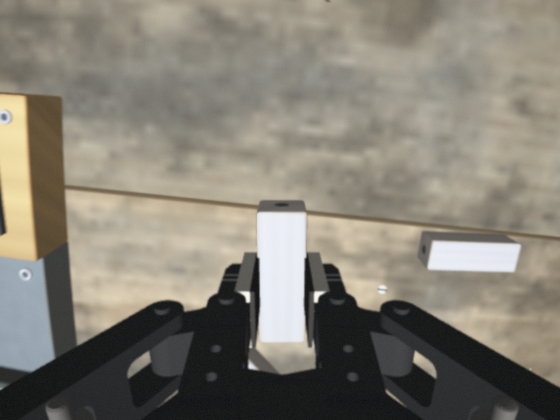

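```bash
cat >> h.py <<'E'
def held(px,ztool=-1.8):
    c=eyes.get_calibration('wrist'); h=np.array(c['hand_eye']); print(plane(c,h,np.array(px,float),ztool).round(1))
E
python3 -c "
from h import *
held([[281,213],[281,342],[258,260],[306,260]])"
```

```text
[[ 30.1   0.3  -1.8]
 [-28.7   0.3  -1.8]
 [ 10.4  -9.   -1.8]
 [ 10.4  10.3  -1.8]]
```

>>> send_rows --commands '[{"rx":0,"ry":0,"dx":4.55,"dy":-19.9,"dz":0,"rz":96.3,"grip":1},{"rx":0,"ry":0,"dx":4.55,"dy":-19.9,"dz":0,"rz":96.3,"grip":1},{"rx":0,"ry":0,"dx":4.55,"dy":-19.9,"dz":0,"rz":96.3,"grip":1},{"rx":0,"ry":0,"dx":4.55,"dy":-19.9,"dz":0,"rz":96.3,"grip":1},{"rx":0,"ry":0,"dx":4.55,"dy":-19.9,"dz":0,"rz":96.3,"grip":1},{"rx":0,"ry":0,"dx":4.55,"dy":-19.9,"dz":0,"rz":96.3,"grip":1},{"rx":0,"ry":0,"dx":4.55,"dy":-19.9,"dz":0,"rz":96.3,"grip":1},{"rx":0,"ry":0,"dx":4.55,"dy":-19.9,"dz":0,"rz":96.3,"grip":1},{"rx":0,"ry":0,"dx":4.55,"dy":-19.9,"dz":0,"rz":96.3,"grip":1},{"rx":0,"ry":0,"dx":4.55,"dy":-19.9,"dz":0,"rz":96.3,"grip":1},{"rx":0,"ry":0,"dx":4.55,"dy":-19.9,"dz":0,"rz":96.3,"grip":1},{"rx":0,"ry":0,"dx":4.55,"dy":-19.9,"dz":0,"rz":96.3,"grip":1}]'

```text
clock: 5.6
tool_pos: [461.6, 6.2, 87.3]
orientation: [2.02, 2.404, 0.0]
ft_force: [0.6, 0.1, -1.6]
opening: 0.214
```

```bash
python3 -c "
from h import *
go(463.2,8,61,90)"
```

```text
at [461.6   6.2  87.3] az 99.9 t 5.6 F [ 0.6  0.1 -1.6] op 0.21 q7 -0.12
-> dx 0.15 dy 0.19 dz 2.63 rx 0.1 ry 0.0 rz 9.9
```

>>> send_rows --commands '[{"rx":0,"ry":0,"dx":0.15,"dy":0.2,"dz":0,"rz":7,"grip":1},{"rx":0,"ry":0,"dx":0.15,"dy":0.2,"dz":0.5,"rz":9.3,"grip":1},{"rx":0,"ry":0,"dx":0.15,"dy":0.2,"dz":1.2,"rz":9.3,"grip":1},{"rx":0,"ry":0,"dx":0.15,"dy":0.2,"dz":1.8,"rz":9.3,"grip":1},{"rx":0,"ry":0,"dx":0.15,"dy":0.2,"dz":2.2,"rz":9.3,"grip":1},{"rx":0,"ry":0,"dx":0.15,"dy":0.2,"dz":2.4,"rz":9.3,"grip":1},{"rx":0,"ry":0,"dx":0.15,"dy":0.2,"dz":2.4,"rz":9.3,"grip":1},{"rx":0,"ry":0,"dx":0.15,"dy":0.2,"dz":2.4,"rz":9.3,"grip":1}]'

```text
clock: 6.27
tool_pos: [463.0, 8.0, 62.8]
orientation: [-2.201, -2.241, -0.0]
ft_force: [-0.4, -0.9, -1.8]
opening: 0.211
```

```bash
python3 -c "
from h import *
go(463.2,8,61,90.6)
snap('wrist','w4.png')"
```

```text
at [463.    8.   62.8] az 91.0 t 6.3 F [-0.4 -0.9 -1.8] op 0.21 q7 -0.31
-> dx -0.00 dy 0.02 dz 0.18 rx -0.0 ry -0.0 rz 0.4
```

View pics/w4.png

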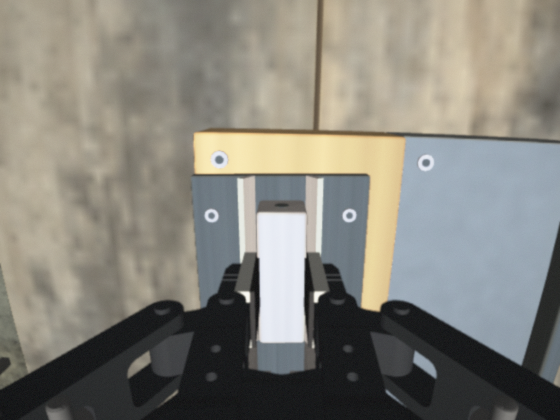

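>>> send_rows --commands '[{"rx":0,"ry":0,"dx":0,"dy":0,"dz":0.25,"rz":0,"grip":1},{"rx":0,"ry":0,"dx":0,"dy":0,"dz":0.25,"rz":0,"grip":1},{"rx":0,"ry":0,"dx":0,"dy":0,"dz":0.25,"rz":0,"grip":0.55},{"rx":0,"ry":0,"dx":0,"dy":0,"dz":0.25,"rz":0,"grip":0.55},{"rx":0,"ry":0,"dx":0,"dy":0,"dz":0.25,"rz":0,"grip":0.55},{"rx":0,"ry":0,"dx":0,"dy":0,"dz":0.25,"rz":0,"grip":0.55},{"rx":0,"ry":0,"dx":0,"dy":0,"dz":-2,"rz":0,"grip":0.55},{"rx":0,"ry":0,"dx":0,"dy":0,"dz":-4,"rz":0,"grip":0.55},{"rx":0,"ry":0,"dx":2,"dy":0,"dz":-4,"rz":0,"grip":1},{"rx":0,"ry":0,"dx":5,"dy":0,"dz":-4,"rz":0,"grip":1},{"rx":0,"ry":0,"dx":5,"dy":0,"dz":-4,"rz":0,"grip":1},{"rx":0,"ry":0,"dx":5,"dy":0,"dz":-4,"rz":0,"grip":1}]'

```text
clock: 7.32
tool_pos: [462.1, 59.4, 103.0]
orientation: [2.198, 2.244, 0.001]
ft_force: [0.3, -0.9, -0.9]
opening: 0.006
```

```bash
python3 -c "
from h import *
go(463,58,59,90.6)
snap('wrist','w5.png')"
```

```text
at [462.1  59.4 103. ] az 91.2 t 7.3 F [ 0.3 -0.9 -0.9] op 0.01 q7 -0.37
-> dx -0.15 dy 0.09 dz 4.40 rx 0.0 ry -0.0 rz 0.6
```

View pics/w5.png

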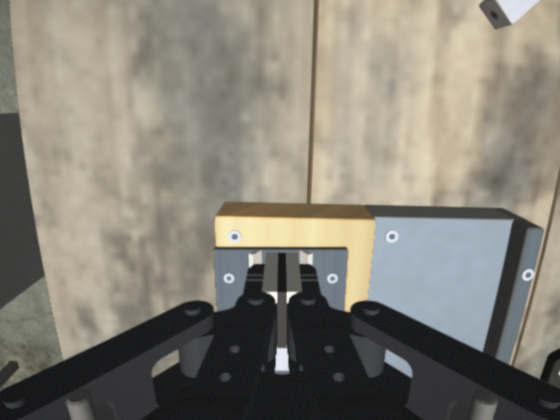

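>>> send_rows --commands '[{"rx":0,"ry":0,"dx":0,"dy":0.05,"dz":3,"rz":0.6,"grip":1},{"rx":0,"ry":0,"dx":0,"dy":0.05,"dz":4.4,"rz":0.6,"grip":1},{"rx":0,"ry":0,"dx":0,"dy":0.05,"dz":4.45,"rz":0.6,"grip":1},{"rx":0,"ry":0,"dx":-1,"dy":0.05,"dz":4.45,"rz":0.6,"grip":1},{"rx":0,"ry":0,"dx":-2,"dy":0.05,"dz":4.45,"rz":0.6,"grip":1},{"rx":0,"ry":0,"dx":-3,"dy":0.07,"dz":4.45,"rz":0.6,"grip":1},{"rx":0,"ry":0,"dx":-4,"dy":0.07,"dz":4.45,"rz":0.6,"grip":1},{"rx":0,"ry":0,"dx":-5,"dy":0.07,"dz":4.45,"rz":0.6,"grip":1},{"rx":0,"ry":0,"dx":-5,"dy":0.08,"dz":4.45,"rz":0.6,"grip":1}]'

```text
clock: 8.12
tool_pos: [464.2, 5.0, 58.6]
orientation: [2.217, 2.224, -0.001]
ft_force: [0.5, -0.3, -0.2]
opening: 0.001
```

```bash
python3 -c "
from h import *
go(463.7,-26,59,90.6)
snap('wrist','w6.png');snap('top','t6.png')
a=cv2.imread('pics/w6.png');b=cv2.imread('pics/t6.png')[185:285,230:420];b=cv2.resize(b,None,fx=4,fy=4)[:,:760]
a=cv2.resize(a[150:],(560,270)); a=cv2.copyMakeBorder(a[:195],0,0,0,200,0); cv2.imwrite('pics/c6.png',np.vstack([b,a]))"
```

```text
at [464.2   5.   58.6] az 90.2 t 8.1 F [ 0.5 -0.3 -0.2] op 0.00 q7 -0.33
-> dx -3.10 dy -0.06 dz -0.03 rx 0.0 ry 0.1 rz -0.4
```

View pics/c6.png

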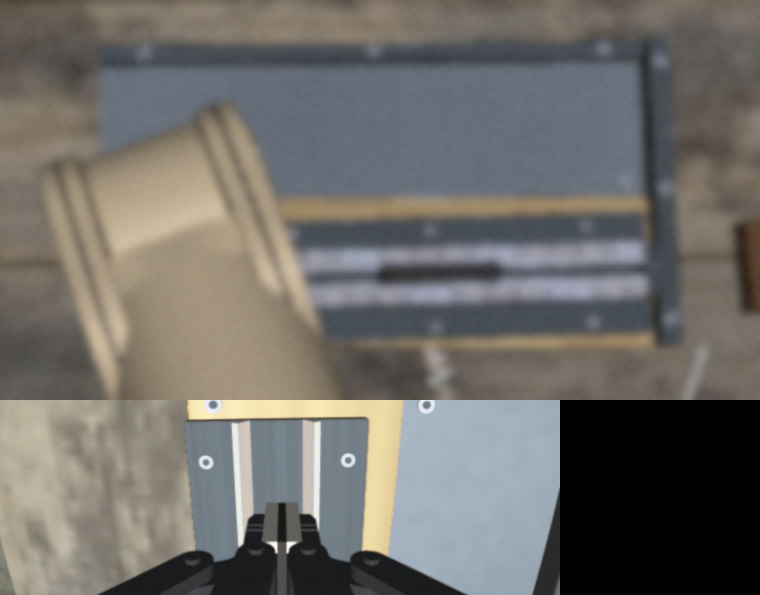

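>>> send_rows --commands '[{"rx":0,"ry":0,"dx":-0.8,"dy":0,"dz":0,"rz":-0.4,"grip":1},{"rx":0,"ry":0,"dx":-1.6,"dy":-0.03,"dz":0,"rz":-0.4,"grip":1},{"rx":0,"ry":0,"dx":-2.4,"dy":-0.06,"dz":0,"rz":-0.4,"grip":1},{"rx":0,"ry":0,"dx":-2.9,"dy":-0.06,"dz":0,"rz":-0.4,"grip":1},{"rx":0,"ry":0,"dx":-2.9,"dy":-0.06,"dz":0,"rz":-0.4,"grip":1}]'

```text
clock: 8.63
tool_pos: [463.4, -22.3, 58.2]
orientation: [2.208, 2.235, -0.001]
ft_force: [0.9, 0.1, -0.1]
opening: 0.002
```

>>> send_rows --commands '[{"rx":0,"ry":0,"dx":-0.1,"dy":0,"dz":0,"rz":0,"grip":1},{"rx":0,"ry":0,"dx":-0.2,"dy":0,"dz":0,"rz":0,"grip":1},{"rx":0,"ry":0,"dx":-0.2,"dy":0,"dz":0,"rz":0,"grip":1}]'

```text
clock: 8.88
tool_pos: [463.4, -22.9, 58.3]
orientation: [2.206, 2.237, -0.0]
ft_force: [-0.1, 0.3, -0.3]
opening: -0.002
```

>>> send_rows --commands '[{"rx":0,"ry":0,"dx":-0.15,"dy":0,"dz":0,"rz":0,"grip":1},{"rx":0,"ry":0,"dx":-0.3,"dy":0,"dz":0,"rz":0,"grip":1},{"rx":0,"ry":0,"dx":-0.3,"dy":0,"dz":0,"rz":0,"grip":1}]'

```text
clock: 9.13
tool_pos: [463.5, -25.6, 58.3]
orientation: [-2.205, -2.237, -0.001]
ft_force: [-0.7, 2.6, -0.2]
opening: 0.001
```

```bash
python3 -c "
from h import *
go(463.7,-26,59,90.6)
snap('wrist','w7.png');snap('side','s7.png')
a=cv2.imread('pics/w7.png');b=cv2.imread('pics/s7.png')[160:280,245:365];b=cv2.resize(b,None,fx=3.5,fy=3.5,interpolation=cv2.INTER_CUBIC)
cv2.imwrite('pics/c7.png',np.hstack([b,a[:,100:480]]))"
```

```text
at [463.5 -25.6  58.3] az 90.8 t 9.1 F [-0.7  2.6 -0.2] op 0.00 q7 -0.24
-> dx -0.04 dy 0.02 dz -0.07 rx 0.0 ry -0.0 rz 0.2
```

View pics/c7.png

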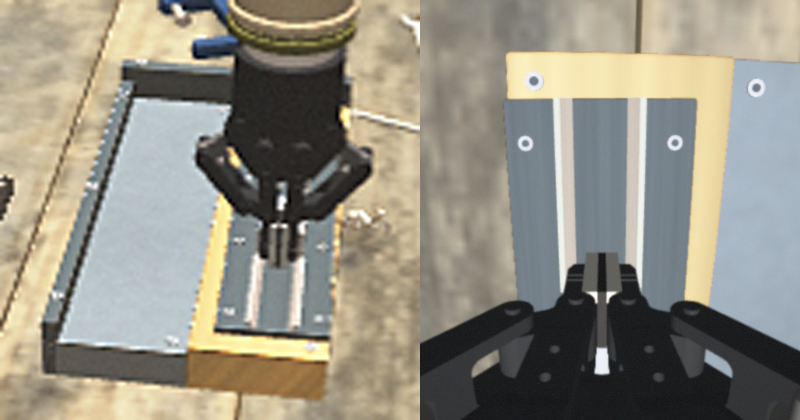

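>>> send_rows --commands '[{"rx":0,"ry":0,"dx":0.5,"dy":0,"dz":0,"rz":0,"grip":1},{"rx":0,"ry":0,"dx":0.5,"dy":0,"dz":-2,"rz":0,"grip":1},{"rx":0,"ry":0,"dx":3,"dy":0,"dz":-5,"rz":0,"grip":0.4},{"rx":0,"ry":0,"dx":7,"dy":0.5,"dz":-6,"rz":0,"grip":0.4},{"rx":0,"ry":0,"dx":11,"dy":1,"dz":-6,"rz":0,"grip":0.4},{"rx":0,"ry":0,"dx":15,"dy":1.5,"dz":-6,"rz":0,"grip":0.4},{"rx":0,"ry":0,"dx":19,"dy":2,"dz":-6,"rz":0,"grip":0.4},{"rx":0,"ry":0,"dx":23,"dy":2.5,"dz":-6,"rz":0,"grip":0.4},{"rx":0,"ry":0,"dx":27,"dy":3,"dz":-6,"rz":0,"grip":0.4},{"rx":0,"ry":0,"dx":30,"dy":3,"dz":-6,"rz":0,"grip":0.4},{"rx":0,"ry":0,"dx":30,"dy":3,"dz":-6,"rz":0,"grip":0.4}]'

```text
clock: 10.15
tool_pos: [487.1, 281.9, 118.7]
orientation: [-2.195, -2.243, -0.004]
ft_force: [-0.6, 0.1, 0.2]
opening: 0.598
```

```bash
python3 -c "
from h import *
keys()
go(491,333.5,16.5,93.5)"
```

```text
[ 275   90   32   93 2681] [491.7 333.1] [18.8 58.9] yaw 93.5
[550 183  10  31 208] [681.1 297.5] [ 7.3 22.4] yaw 103.3
[ 510  223   48  123 1284] [679.3 227. ] [ 15.  103.9] yaw 88.4
[420 277  60  40 900] [614.7 215.5] [18.9 44.6] yaw 43.7
at [487.8 278.6 118.3] az 91.1 t 10.2 F [0.5 0.2 0.2] op 0.60 q7 -0.88
-> dx 5.47 dy 0.43 dz 10.19 rx -0.0 ry -0.1 rz -2.4
```

>>> send_rows --commands '[{"rx":0,"ry":0,"dx":3,"dy":0.3,"dz":3,"rz":-2.4,"grip":0.4},{"rx":0,"ry":0,"dx":5.45,"dy":0.45,"dz":6,"rz":-2.4,"grip":0.4},{"rx":0,"ry":0,"dx":5.45,"dy":0.45,"dz":7.5,"rz":-2.4,"grip":0.4},{"rx":0,"ry":0,"dx":5.45,"dy":0.45,"dz":9,"rz":-2.4,"grip":0.4},{"rx":0,"ry":0,"dx":5.45,"dy":0.45,"dz":10.2,"rz":-2.4,"grip":0.4},{"rx":0,"ry":0,"dx":5.45,"dy":0.45,"dz":10.2,"rz":-2.4,"grip":0.4},{"rx":0,"ry":0,"dx":5.45,"dy":0.45,"dz":10.2,"rz":-2.4,"grip":1},{"rx":0,"ry":0,"dx":5.45,"dy":0.45,"dz":10.2,"rz":-2.4,"grip":1},{"rx":0,"ry":0,"dx":5.45,"dy":0.45,"dz":10.2,"rz":-2.4,"grip":1},{"rx":0,"ry":0,"dx":5.45,"dy":0.45,"dz":10.2,"rz":-2.4,"grip":1},{"rx":0,"ry":0,"dx":5.45,"dy":0.45,"dz":10.2,"rz":-2.4,"grip":1},{"rx":0,"ry":0,"dx":5.45,"dy":0.45,"dz":10.2,"rz":-2.4,"grip":1}]'

```text
clock: 11.2
tool_pos: [494.1, 328.9, 17.8]
orientation: [2.158, 2.281, 0.003]
ft_force: [-0.4, -1.9, 7.0]
opening: 0.21
```

>>> send_rows --commands '[{"rx":0,"ry":0,"dx":0,"dy":0,"dz":-2,"rz":0,"grip":1},{"rx":0,"ry":0,"dx":0,"dy":0,"dz":-5,"rz":0,"grip":1},{"rx":0,"ry":0,"dx":0,"dy":0,"dz":-7,"rz":0,"grip":1},{"rx":0,"ry":0,"dx":0,"dy":0,"dz":-7,"rz":0,"grip":1}]'

```text
clock: 11.53
tool_pos: [494.9, 330.6, 91.1]
orientation: [2.157, 2.281, 0.01]
ft_force: [0.2, 0.4, -1.0]
opening: 0.213
```

```bash
cat >> h.py <<'E'
def heldkey(fn=None):
    im,c,p=snap('wrist',fn); i=im.astype(int); m=((i[...,2]>=i[...,0]-2)&(i.min(2)>140)).astype(np.uint8); m[:,:240]=0;m[:,325:]=0;m[:150]=0;m[350:]=0
    n,l,s,ce=cv2.connectedComponentsWithStats(m); k=1+s[1:,4].argmax(); print('box',s[k])
    x,y,w,h=s[k,:4]; held([[x+w/2,y],[x+w/2,y+h]])
E
python3 -c "
from h import *
heldkey('w8.png')
go(463.2,8,62.5,90.6)"
```

```text
box [ 257  203   49  131 5978]
[[ 34.1  -0.4  -1.8]
 [-24.5  -0.4  -1.8]]
at [494.4 329.7  88.9] az 93.2 t 11.6 F [-0.2  0.1 -1.9] op 0.22 q7 -0.95
-> dx -31.95 dy -4.90 dz 2.57 rx 0.2 ry -0.1 rz 2.6
```

>>> send_rows --commands '[{"rx":0,"ry":0,"dx":-10,"dy":-1.5,"dz":0,"rz":1.5,"grip":1},{"rx":0,"ry":0,"dx":-20,"dy":-3,"dz":0,"rz":2.6,"grip":1},{"rx":0,"ry":0,"dx":-32.4,"dy":-4.9,"dz":0,"rz":2.6,"grip":1},{"rx":0,"ry":0,"dx":-32.4,"dy":-4.9,"dz":0,"rz":2.6,"grip":1},{"rx":0,"ry":0,"dx":-32.4,"dy":-4.9,"dz":0,"rz":2.6,"grip":1},{"rx":0,"ry":0,"dx":-32.4,"dy":-4.9,"dz":0,"rz":2.6,"grip":1},{"rx":0,"ry":0,"dx":-32.4,"dy":-4.9,"dz":0,"rz":2.6,"grip":1},{"rx":0,"ry":0,"dx":-32.4,"dy":-4.9,"dz":0,"rz":2.6,"grip":1},{"rx":0,"ry":0,"dx":-32.4,"dy":-4.9,"dz":0,"rz":2.6,"grip":1},{"rx":0,"ry":0,"dx":-32.4,"dy":-4.9,"dz":0,"rz":2.6,"grip":1},{"rx":0,"ry":0,"dx":-32.4,"dy":-4.9,"dz":0,"rz":2.6,"grip":1},{"rx":0,"ry":0,"dx":-32.4,"dy":-4.9,"dz":0,"rz":2.6,"grip":1}]'

```text
clock: 12.58
tool_pos: [462.1, 4.1, 86.1]
orientation: [-2.207, -2.235, -0.0]
ft_force: [-0.6, 0.1, -1.0]
opening: 0.215
```

```bash
python3 -c "
from h import *
heldkey('w9.png')
go(463.2,3,61.5,90.6)"
```

```text
box [ 249  203   66  147 6653]
[[ 34.   -0.3  -1.8]
 [-32.8  -0.2  -1.8]]
at [462.2   4.2  86.2] az 90.7 t 12.6 F [ 0.7  0.3 -1.9] op 0.22 q7 -0.29
-> dx -0.13 dy 0.10 dz 2.47 rx -0.0 ry -0.0 rz 0.1
```

>>> send_rows --commands '[{"rx":0,"ry":0,"dx":0,"dy":0.1,"dz":1,"rz":0,"grip":1},{"rx":0,"ry":0,"dx":0,"dy":0.1,"dz":2,"rz":0,"grip":1},{"rx":0,"ry":0,"dx":0,"dy":0.1,"dz":2.6,"rz":0,"grip":1},{"rx":0,"ry":0,"dx":0,"dy":0.1,"dz":2.6,"rz":0,"grip":1},{"rx":0,"ry":0,"dx":0,"dy":0.1,"dz":2.6,"rz":0,"grip":0.55},{"rx":0,"ry":0,"dx":0,"dy":0.1,"dz":2.6,"rz":0,"grip":0.55},{"rx":0,"ry":0,"dx":0,"dy":0.1,"dz":2.6,"rz":0,"grip":0.55},{"rx":0,"ry":0,"dx":0,"dy":0.1,"dz":2.6,"rz":0,"grip":0.55},{"rx":0,"ry":0,"dx":0,"dy":0.1,"dz":0.5,"rz":0,"grip":0.55},{"rx":0,"ry":0,"dx":0,"dy":0.1,"dz":-1.7,"rz":0,"grip":0.55}]'

```text
clock: 13.47
tool_pos: [462.1, 2.9, 102.9]
orientation: [-2.208, -2.232, 0.002]
ft_force: [0.5, 0.4, 0.5]
opening: 0.452
```

>>> send_rows --commands '[{"rx":0,"ry":0,"dx":2,"dy":0,"dz":0,"rz":0,"grip":1},{"rx":0,"ry":0,"dx":5.4,"dy":0,"dz":0,"rz":0,"grip":1},{"rx":0,"ry":0,"dx":5.4,"dy":0,"dz":0,"rz":0,"grip":1},{"rx":0,"ry":0,"dx":5.4,"dy":0,"dz":0,"rz":0,"grip":1},{"rx":0,"ry":0,"dx":5.4,"dy":0,"dz":0,"rz":0,"grip":1},{"rx":0,"ry":0,"dx":5.4,"dy":0,"dz":0,"rz":0,"grip":1}]'

```text
clock: 13.97
tool_pos: [462.6, 55.8, 103.1]
orientation: [2.211, 2.232, -0.001]
ft_force: [0.8, -0.3, -1.3]
opening: 0.004
```

```bash
python3 -c "
from h import *
im,_,_=snap('side','s10.png'); im2,_,_=snap('wrist','w10.png')
go(462.7,58,58.5,90.6)
a=cv2.imread('pics/s10.png')[160:280,245:365];a=cv2.resize(a,None,fx=3.5,fy=3.5,interpolation=cv2.INTER_CUBIC)
cv2.imwrite('pics/c10.png',np.hstack([a,cv2.imread('pics/w10.png')[:,100:480]]))"
```

```text
at [462.6  55.8 103.1] az 90.5 t 14.1 F [ 0.6 -0.2  0.2] op -0.00 q7 -0.39
-> dx 0.22 dy 0.01 dz 4.46 rx -0.0 ry 0.0 rz -0.1
```

View pics/c10.png

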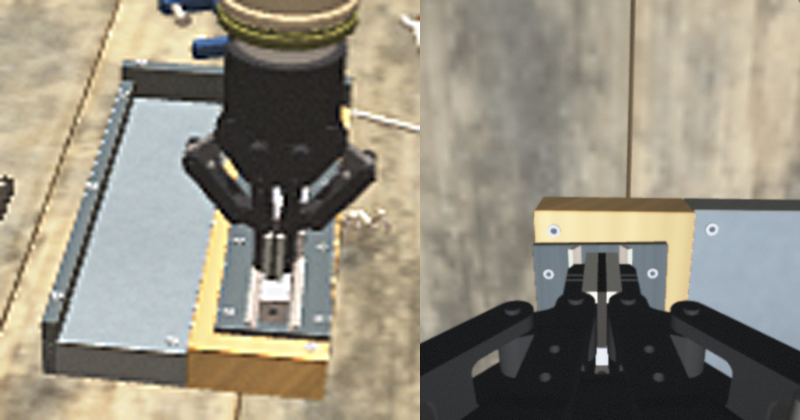

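>>> send_rows --commands '[{"rx":0,"ry":0,"dx":0.5,"dy":0,"dz":2,"rz":0,"grip":1},{"rx":0,"ry":0,"dx":0.5,"dy":0,"dz":4,"rz":0,"grip":1},{"rx":0,"ry":0,"dx":0.5,"dy":0,"dz":4.45,"rz":0,"grip":1},{"rx":0,"ry":0,"dx":-0.5,"dy":0,"dz":4.45,"rz":0,"grip":1},{"rx":0,"ry":0,"dx":-1.5,"dy":0,"dz":4.45,"rz":0,"grip":1},{"rx":0,"ry":0,"dx":-2.5,"dy":0,"dz":4.45,"rz":0,"grip":1},{"rx":0,"ry":0,"dx":-3.5,"dy":0,"dz":4.45,"rz":0,"grip":1},{"rx":0,"ry":0,"dx":-4.5,"dy":0,"dz":4.45,"rz":0,"grip":1},{"rx":0,"ry":0,"dx":-5.5,"dy":0,"dz":4.45,"rz":0,"grip":1},{"rx":0,"ry":0,"dx":-6.5,"dy":0,"dz":4.45,"rz":0,"grip":1},{"rx":0,"ry":0,"dx":-7,"dy":0,"dz":4.45,"rz":0,"grip":1},{"rx":0,"ry":0,"dx":-7,"dy":0,"dz":4.45,"rz":0,"grip":1}]'

```text
clock: 15.07
tool_pos: [463.3, -15.0, 58.8]
orientation: [2.212, 2.23, -0.001]
ft_force: [-0.2, 0.1, -1.0]
opening: -0.0
```

```bash
python3 -c "
from h import *
go(463.5,-26,58.5,90.6)"
```

```text
at [463.3 -15.   58.8] az 90.5 t 15.1 F [-0.2  0.1 -1. ] op -0.00 q7 -0.30
-> dx -1.10 dy 0.01 dz 0.03 rx -0.0 ry 0.0 rz -0.1
```

>>> send_rows --commands '[{"rx":0,"ry":0,"dx":-0.5,"dy":0,"dz":0,"rz":0,"grip":1},{"rx":0,"ry":0,"dx":-1,"dy":0,"dz":0,"rz":0,"grip":1},{"rx":0,"ry":0,"dx":-1.2,"dy":0,"dz":0,"rz":0,"grip":1},{"rx":0,"ry":0,"dx":-1.2,"dy":0,"dz":0,"rz":0,"grip":1}]'

```text
clock: 15.4
tool_pos: [463.5, -25.5, 58.8]
orientation: [-2.21, -2.233, 0.0]
ft_force: [0.4, 0.3, 0.8]
opening: 0.003
```

```bash
python3 -c "
from h import *
go(463.5,-26,58.5,90.6)"
```

```text
at [463.5 -25.5  58.8] az 90.6 t 15.4 F [0.4 0.3 0.8] op 0.00 q7 -0.27
-> dx -0.05 dy 0.00 dz 0.03 rx -0.0 ry 0.0 rz -0.0
```

>>> send_rows --commands '[{"rx":0,"ry":0,"dx":0.5,"dy":0,"dz":0,"rz":0,"grip":1},{"rx":0,"ry":0,"dx":0.5,"dy":0,"dz":-3,"rz":0,"grip":1},{"rx":0,"ry":0,"dx":3,"dy":0,"dz":-6,"rz":0,"grip":0.4},{"rx":0,"ry":0,"dx":6,"dy":3,"dz":-6,"rz":6,"grip":0.4},{"rx":0,"ry":0,"dx":9,"dy":6,"dz":-6,"rz":12,"grip":0.4},{"rx":0,"ry":0,"dx":12,"dy":8,"dz":-6,"rz":19,"grip":0.4},{"rx":0,"ry":0,"dx":15,"dy":10.7,"dz":-6,"rz":26,"grip":0.4},{"rx":0,"ry":0,"dx":19.7,"dy":10.7,"dz":-6,"rz":33,"grip":0.4},{"rx":0,"ry":0,"dx":19.7,"dy":10.7,"dz":-6,"rz":40,"grip":0.4},{"rx":0,"ry":0,"dx":19.7,"dy":10.7,"dz":-6,"rz":46.6,"grip":0.4},{"rx":0,"ry":0,"dx":19.7,"dy":10.7,"dz":-6,"rz":46.6,"grip":0.4},{"rx":0,"ry":0,"dx":19.7,"dy":10.7,"dz":-6,"rz":46.6,"grip":0.4}]'

```text
clock: 16.4
tool_pos: [568.2, 172.9, 118.6]
orientation: [2.91, 1.181, -0.001]
ft_force: [0.6, -0.8, 0.6]
opening: 0.604
```

```bash
python3 -c "
from h import *
keys('wrist','w11.png')
go(609.7,210.5,16.5,44)"
```

```text
[ 325    0  107  111 2522] [685.7 203.4] [18.7 85.8] yaw 84.2
[ 272   81   30   93 2696] [610.2 210.3] [18.3 58. ] yaw 43.9
[409 281  43  35 789] [594.3  46. ] [23.9 26.4] yaw 87.9
[340 346  16  21 168] [521.8  52.6] [12.8 14.7] yaw 179.9
[ 410  376   42   44 1065] [532.2 -29.4] [24.7 63.8] yaw 79.9
at [568.4 172.2 118.6] az 44.2 t 16.4 F [-0.2 -0.8  0.3] op 0.60 q7 -1.43
-> dx 5.64 dy 0.13 dz 10.21 rx 0.0 ry 0.0 rz 0.2
```

>>> send_rows --commands '[{"rx":0,"ry":0,"dx":3,"dy":0.1,"dz":3,"rz":0.2,"grip":0.4},{"rx":0,"ry":0,"dx":5.65,"dy":0.15,"dz":6,"rz":0.2,"grip":0.4},{"rx":0,"ry":0,"dx":5.65,"dy":0.15,"dz":7.5,"rz":0.2,"grip":0.4},{"rx":0,"ry":0,"dx":5.65,"dy":0.15,"dz":9,"rz":0.2,"grip":0.4},{"rx":0,"ry":0,"dx":5.65,"dy":0.15,"dz":10.2,"rz":0.2,"grip":0.4},{"rx":0,"ry":0,"dx":5.65,"dy":0.15,"dz":10.2,"rz":0.2,"grip":0.4},{"rx":0,"ry":0,"dx":5.65,"dy":0.15,"dz":10.2,"rz":0.2,"grip":1},{"rx":0,"ry":0,"dx":5.65,"dy":0.15,"dz":10.2,"rz":0.2,"grip":1},{"rx":0,"ry":0,"dx":5.65,"dy":0.15,"dz":10.2,"rz":0.2,"grip":1},{"rx":0,"ry":0,"dx":5.65,"dy":0.15,"dz":10.2,"rz":0.2,"grip":1},{"rx":0,"ry":0,"dx":5.65,"dy":0.15,"dz":10.2,"rz":0.2,"grip":1},{"rx":0,"ry":0,"dx":5.65,"dy":0.15,"dz":10.2,"rz":0.2,"grip":1}]'

```text
clock: 17.45
tool_pos: [611.1, 210.9, 18.7]
orientation: [2.914, 1.171, 0.004]
ft_force: [-0.8, -1.6, 7.6]
opening: 0.208
```

>>> send_rows --commands '[{"rx":0,"ry":0,"dx":0,"dy":0,"dz":-2,"rz":0,"grip":1},{"rx":0,"ry":0,"dx":0,"dy":0,"dz":-5,"rz":0,"grip":1},{"rx":0,"ry":0,"dx":0,"dy":0,"dz":-7,"rz":0,"grip":1},{"rx":0,"ry":0,"dx":0,"dy":0,"dz":-7,"rz":0,"grip":1}]'

```text
clock: 17.78
tool_pos: [612.4, 212.3, 92.4]
orientation: [2.914, 1.172, 0.012]
ft_force: [0.2, 0.4, -0.7]
opening: 0.212
```

```bash
python3 -c "
from h import *
heldkey('w12.png')
go(463.2,8,86,90.6)"
```

```text
box [ 258  216   48  127 5662]
[[ 28.4  -0.4  -1.8]
 [-29.6  -0.4  -1.8]]
at [611.6 211.6  89.9] az 43.8 t 17.8 F [-0.6  0.1 -1.2] op 0.21 q7 -1.50
-> dx -24.81 dy 4.43 dz 0.29 rx 0.2 ry -0.2 rz -46.8
```

>>> send_rows --commands '[{"rx":0,"ry":0,"dx":-10,"dy":1.8,"dz":0,"rz":-7,"grip":1},{"rx":0,"ry":0,"dx":-24.8,"dy":4.4,"dz":0,"rz":-46.8,"grip":1},{"rx":0,"ry":0,"dx":-24.8,"dy":4.4,"dz":0,"rz":-46.8,"grip":1},{"rx":0,"ry":0,"dx":-24.8,"dy":4.4,"dz":0,"rz":-46.8,"grip":1},{"rx":0,"ry":0,"dx":-24.8,"dy":4.4,"dz":0,"rz":-46.8,"grip":1},{"rx":0,"ry":0,"dx":-24.8,"dy":4.4,"dz":0,"rz":-46.8,"grip":1},{"rx":0,"ry":0,"dx":-24.8,"dy":4.4,"dz":0,"rz":-46.8,"grip":1},{"rx":0,"ry":0,"dx":-24.8,"dy":4.4,"dz":0,"rz":-46.8,"grip":1},{"rx":0,"ry":0,"dx":-24.8,"dy":4.4,"dz":0,"rz":-46.8,"grip":1},{"rx":0,"ry":0,"dx":-24.8,"dy":4.4,"dz":0,"rz":-46.8,"grip":1},{"rx":0,"ry":0,"dx":-24.8,"dy":4.4,"dz":0,"rz":-46.8,"grip":1},{"rx":0,"ry":0,"dx":-24.8,"dy":4.4,"dz":0,"rz":-46.8,"grip":1}]'

```text
clock: 18.83
tool_pos: [461.9, 8.8, 86.8]
orientation: [-2.209, -2.233, -0.001]
ft_force: [-0.1, 0.4, -1.6]
opening: 0.208
```

```bash
python3 -c "
from h import *
heldkey('w13.png')
go(463.2,7,60.4,90.6)"
```

```text
box [ 250  215   57  135 5945]
[[ 29.2  -1.6  -1.8]
 [-32.8  -1.8  -1.8]]
at [461.9   8.7  86.8] az 90.7 t 18.9 F [-0.5 -1.  -0.6] op 0.22 q7 -0.32
-> dx -0.17 dy 0.13 dz 2.64 rx 0.0 ry -0.0 rz 0.1
```

>>> send_rows --commands '[{"rx":0,"ry":0,"dx":0,"dy":0.1,"dz":1,"rz":0,"grip":1},{"rx":0,"ry":0,"dx":0,"dy":0.1,"dz":2,"rz":0,"grip":1},{"rx":0,"ry":0,"dx":0,"dy":0.1,"dz":2.6,"rz":0,"grip":1},{"rx":0,"ry":0,"dx":0,"dy":0.1,"dz":2.6,"rz":0,"grip":1},{"rx":0,"ry":0,"dx":0,"dy":0.1,"dz":2.6,"rz":0,"grip":0.55},{"rx":0,"ry":0,"dx":0,"dy":0.1,"dz":2.6,"rz":0,"grip":0.55},{"rx":0,"ry":0,"dx":0,"dy":0.1,"dz":2.6,"rz":0,"grip":0.55},{"rx":0,"ry":0,"dx":0,"dy":0.1,"dz":2.6,"rz":0,"grip":0.55},{"rx":0,"ry":0,"dx":0,"dy":0.1,"dz":0.5,"rz":0,"grip":0.55},{"rx":0,"ry":0,"dx":0,"dy":0.1,"dz":-1.7,"rz":0,"grip":0.55}]'

```text
clock: 19.72
tool_pos: [461.6, 7.8, 103.4]
orientation: [-2.208, -2.232, 0.002]
ft_force: [1.2, -0.1, 0.4]
opening: 0.448
```

>>> send_rows --commands '[{"rx":0,"ry":0,"dx":2,"dy":0,"dz":0,"rz":0,"grip":1},{"rx":0,"ry":0,"dx":5.3,"dy":0,"dz":0,"rz":0,"grip":1},{"rx":0,"ry":0,"dx":5.3,"dy":0,"dz":0,"rz":0,"grip":1},{"rx":0,"ry":0,"dx":5.3,"dy":0,"dz":0,"rz":0,"grip":1},{"rx":0,"ry":0,"dx":5.3,"dy":0,"dz":0,"rz":0,"grip":1},{"rx":0,"ry":0,"dx":5.3,"dy":0,"dz":0,"rz":0,"grip":1}]'

```text
clock: 20.22
tool_pos: [462.0, 59.7, 103.6]
orientation: [2.211, 2.232, -0.001]
ft_force: [0.5, -0.2, -0.8]
opening: 0.002
```

```bash
python3 -c "
from h import *
im2,_,_=snap('wrist','w14.png')
go(462.7,60,58.5,90.6)"
```

```text
at [462.   59.7 103.6] az 90.5 t 20.3 F [ 0.4 -0.1  0.4] op -0.00 q7 -0.42
-> dx 0.03 dy 0.07 dz 4.51 rx -0.0 ry 0.0 rz -0.1
```

>>> send_rows --commands '[{"rx":0,"ry":0,"dx":0.1,"dy":0.05,"dz":2,"rz":0,"grip":1},{"rx":0,"ry":0,"dx":0.1,"dy":0.05,"dz":4,"rz":0,"grip":1},{"rx":0,"ry":0,"dx":0.1,"dy":0.05,"dz":4.5,"rz":0,"grip":1},{"rx":0,"ry":0,"dx":-1,"dy":0.05,"dz":4.5,"rz":0,"grip":1},{"rx":0,"ry":0,"dx":-2,"dy":0.05,"dz":4.5,"rz":0,"grip":1},{"rx":0,"ry":0,"dx":-3,"dy":0.05,"dz":4.5,"rz":0,"grip":1},{"rx":0,"ry":0,"dx":-4,"dy":0.05,"dz":4.5,"rz":0,"grip":1},{"rx":0,"ry":0,"dx":-5,"dy":0.05,"dz":4.5,"rz":0,"grip":1},{"rx":0,"ry":0,"dx":-6,"dy":0.05,"dz":4.5,"rz":0,"grip":1},{"rx":0,"ry":0,"dx":-7,"dy":0.05,"dz":4.5,"rz":0,"grip":1},{"rx":0,"ry":0,"dx":-7.6,"dy":0.05,"dz":4.5,"rz":0,"grip":1},{"rx":0,"ry":0,"dx":-7.6,"dy":0.05,"dz":4.5,"rz":0,"grip":1}]'

```text
clock: 21.27
tool_pos: [463.4, -17.2, 58.9]
orientation: [2.212, 2.23, -0.001]
ft_force: [0.3, -0.4, 0.6]
opening: -0.001
```

```bash
python3 -c "
from h import *
go(463.5,-26,58.5,90.6)"
```

```text
at [463.4 -17.2  58.9] az 90.5 t 21.3 F [ 0.3 -0.4  0.6] op -0.00 q7 -0.32
-> dx -0.88 dy -0.00 dz 0.04 rx 0.0 ry 0.0 rz -0.1
```

Now push flush until the fingers meet the tube face.

>>> send_rows --commands '[{"rx":0,"ry":0,"dx":-0.5,"dy":0,"dz":0,"rz":0,"grip":1},{"rx":0,"ry":0,"dx":-0.9,"dy":0,"dz":0,"rz":0,"grip":1},{"rx":0,"ry":0,"dx":-0.9,"dy":0,"dz":0,"rz":0,"grip":1},{"rx":0,"ry":0,"dx":-0.9,"dy":0,"dz":0,"rz":0,"grip":1}]'

```text
clock: 21.6
tool_pos: [463.3, -24.6, 58.7]
orientation: [2.21, 2.233, -0.001]
ft_force: [0.1, 0.9, -0.2]
opening: 0.002
```

>>> send_rows --commands '[{"rx":0,"ry":0,"dx":-0.2,"dy":0,"dz":0,"rz":0,"grip":1},{"rx":0,"ry":0,"dx":-0.3,"dy":0,"dz":0,"rz":0,"grip":1},{"rx":0,"ry":0,"dx":-0.3,"dy":0,"dz":0,"rz":0,"grip":1},{"rx":0,"ry":0,"dx":-0.3,"dy":0,"dz":0,"rz":0,"grip":1}]'

```text
clock: 21.93
tool_pos: [463.4, -26.4, 58.8]
orientation: [-2.208, -2.234, -0.001]
ft_force: [-0.5, 5.0, -0.0]
opening: -0.004
```

>>> send_rows --commands '[{"rx":0,"ry":0,"dx":-0.2,"dy":0,"dz":0,"rz":0,"grip":1},{"rx":0,"ry":0,"dx":-0.3,"dy":0,"dz":0,"rz":0,"grip":1},{"rx":0,"ry":0,"dx":-0.3,"dy":0,"dz":0,"rz":0,"grip":1},{"rx":0,"ry":0,"dx":-0.3,"dy":0,"dz":0,"rz":0,"grip":1}]'

```text
clock: 22.27
tool_pos: [463.6, -26.9, 58.8]
orientation: [-2.205, -2.235, -0.005]
ft_force: [0.9, 15.1, -0.9]
opening: 0.003
```

>>> send_rows --commands '[{"rx":0,"ry":0,"dx":0.8,"dy":0,"dz":0,"rz":0,"grip":1},{"rx":0,"ry":0,"dx":0.8,"dy":0,"dz":-3,"rz":0,"grip":1},{"rx":0,"ry":0,"dx":0.8,"dy":0,"dz":-7,"rz":0,"grip":0.4},{"rx":0,"ry":0,"dx":0.8,"dy":0,"dz":-11,"rz":0,"grip":0.4},{"rx":0,"ry":0,"dx":-3,"dy":0.1,"dz":-11,"rz":0,"grip":0.4},{"rx":0,"ry":0,"dx":-5.5,"dy":0.1,"dz":-11,"rz":0,"grip":0.4},{"rx":0,"ry":0,"dx":-5.5,"dy":0.1,"dz":-11,"rz":0,"grip":0.4},{"rx":0,"ry":0,"dx":-5.5,"dy":0.1,"dz":-11,"rz":0,"grip":0.4}]'

```text
clock: 22.93
tool_pos: [464.7, -87.2, 168.8]
orientation: [2.213, 2.229, -0.001]
ft_force: [-0.9, 0.4, -0.4]
opening: 0.603
```

```bash
python3 -c "
from h import *
im,c,p=snap('wrist','w15.png'); np.save('w15.npy',p)
go(465,-80,170,90.6)
cv2.imwrite('pics/c15.png',cv2.resize(cv2.imread('pics/w15.png')[:,140:420],None,fx=1.4,fy=1.4))"
```

```text
at [464.8 -85.7 168.7] az 90.5 t 23.0 F [-0.1  0.5 -0.3] op 0.60 q7 -0.01
-> dx 0.57 dy 0.02 dz -0.13 rx -0.0 ry 0.0 rz -0.1
```

View pics/c15.png

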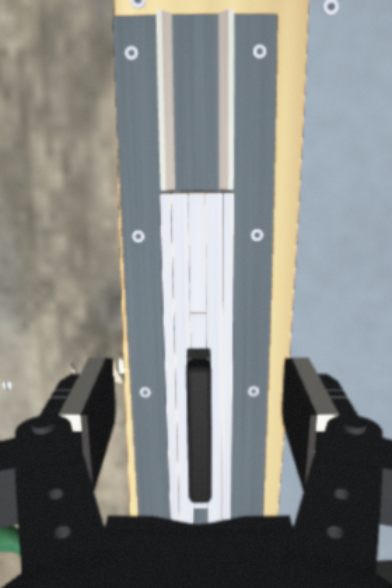

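Run:
```python
from h import *
c=eyes.get_calibration('wrist'); p=np.load('w15.npy')
for n,a,z in [('mouth',(198,191),70),('tubeL',(160,195),70),('tubeR',(234,195),70),('joint',(198,312),62),('hEndTop',(199,360),94),('hEndBot',(199,502),94),('hL',(187,430),94),('hR',(211,430),94),('slotdark',(200,510),62),('footL',(116,15),42),('footR',(277,15),42)]:
    print(n,plane(c,p,np.array([[140+a[0]/1.4,a[1]/1.4]]),z)[0].round(1))
go(465,-153,100,90.6)
```

```text
mouth [463.8 -35.9  70. ]
tubeL [446.4 -37.8  70. ]
tubeR [480.4 -37.5  70. ]
joint [464.3 -96.7  62. ]
hEndTop [ 464.8 -109.    94. ]
hEndBot [ 465.4 -186.4   94. ]
hL [ 459.4 -145.1   94. ]
hR [ 470.8 -145.    94. ]
slotdark [ 466.3 -217.9   62. ]
footL [423.8  46.3  42. ]
footR [501.2  46.8  42. ]
at [464.8 -85.7 168.7] az 90.5 t 23.0 F [-0.1  0.5 -0.3] op 0.60 q7 -0.01
-> dx -6.73 dy -0.04 dz 6.87 rx -0.0 ry 0.0 rz -0.1
```

>>> send_rows --commands '[{"rx":0,"ry":0,"dx":-3,"dy":0,"dz":0,"rz":0,"grip":0.4},{"rx":0,"ry":0,"dx":-6.2,"dy":0.03,"dz":2,"rz":0,"grip":0.4},{"rx":0,"ry":0,"dx":-6.2,"dy":0.03,"dz":4.5,"rz":0,"grip":0.4},{"rx":0,"ry":0,"dx":-6.2,"dy":0.03,"dz":6,"rz":0,"grip":0.4},{"rx":0,"ry":0,"dx":-6.2,"dy":0.03,"dz":7,"rz":0,"grip":0.4},{"rx":0,"ry":0,"dx":-6.2,"dy":0.03,"dz":7,"rz":0,"grip":0.4}]'

```text
clock: 23.48
tool_pos: [465.0, -145.9, 97.1]
orientation: [-2.206, -2.233, 0.001]
ft_force: [-0.5, 0.8, -0.1]
opening: 0.602
```

```bash
python3 -c "
from h import *
go(465.1,-148,85,90.5)"
```

```text
at [ 465.  -145.9   97.1] az 90.7 t 23.5 F [-0.5  0.8 -0.1] op 0.60 q7 0.00
-> dx -0.21 dy 0.01 dz 1.21 rx -0.2 ry -0.1 rz 0.2
```

>>> send_rows --commands '[{"rx":0,"ry":0,"dx":-0.2,"dy":0,"dz":0.6,"rz":0,"grip":0.4},{"rx":0,"ry":0,"dx":-0.2,"dy":0,"dz":1.1,"rz":0,"grip":0.4},{"rx":0,"ry":0,"dx":-0.2,"dy":0,"dz":1.1,"rz":0,"grip":0.4},{"rx":0,"ry":0,"dx":-0.2,"dy":0,"dz":1.1,"rz":0,"grip":1},{"rx":0,"ry":0,"dx":-0.2,"dy":0,"dz":1.1,"rz":0,"grip":1},{"rx":0,"ry":0,"dx":-0.2,"dy":0,"dz":1.1,"rz":0,"grip":1},{"rx":0,"ry":0,"dx":-0.2,"dy":0,"dz":1.1,"rz":0,"grip":1},{"rx":0,"ry":0,"dx":-0.2,"dy":0,"dz":1.1,"rz":0,"grip":1},{"rx":0,"ry":0,"dx":-0.2,"dy":0,"dz":1.1,"rz":0,"grip":1},{"rx":0,"ry":0,"dx":-0.2,"dy":0,"dz":1.1,"rz":0,"grip":1},{"rx":0,"ry":0,"dx":-0.2,"dy":0,"dz":1.1,"rz":0,"grip":1}]'

```text
clock: 24.4
tool_pos: [466.1, -149.5, 88.4]
orientation: [2.209, 2.233, -0.001]
ft_force: [-3.4, 0.0, 5.1]
opening: 0.118
```

```bash
python3 -c "
from h import *
go(465.1+102.5,-148,85,90.5)"
```

```text
at [ 466.1 -149.5   88.4] az 90.6 t 24.4 F [-3.4  0.   5.1] op 0.12 q7 -0.00
-> dx 0.04 dy 10.15 dz 0.34 rx 0.0 ry 0.0 rz 0.1
```

>>> send_rows --commands '[{"rx":0,"ry":0,"dx":0,"dy":0,"dz":-0.15,"rz":0,"grip":1},{"rx":0,"ry":0,"dx":0,"dy":0,"dz":-0.25,"rz":0,"grip":1},{"rx":0,"ry":0,"dx":0,"dy":0,"dz":-0.25,"rz":0,"grip":1},{"rx":0,"ry":0,"dx":0,"dy":0,"dz":-0.25,"rz":0,"grip":1}]'

```text
clock: 24.73
tool_pos: [465.4, -149.3, 89.8]
orientation: [-2.209, -2.232, 0.001]
ft_force: [-0.1, 0.1, -8.4]
opening: 0.118
```

>>> send_rows --commands '[{"rx":0,"ry":0,"dx":0,"dy":0,"dz":0.08,"rz":0,"grip":1},{"rx":0,"ry":0,"dx":0,"dy":0.3,"dz":0.08,"rz":0,"grip":1},{"rx":0,"ry":0,"dx":0,"dy":0.8,"dz":0.08,"rz":0,"grip":1},{"rx":0,"ry":0,"dx":0,"dy":1.4,"dz":0.08,"rz":0,"grip":1},{"rx":0,"ry":0,"dx":0,"dy":2,"dz":0.08,"rz":0,"grip":1},{"rx":0,"ry":0,"dx":0,"dy":2.6,"dz":0.08,"rz":0,"grip":1},{"rx":0,"ry":0,"dx":0,"dy":3,"dz":0.08,"rz":0,"grip":1},{"rx":0,"ry":0,"dx":0,"dy":3,"dz":0.08,"rz":0,"grip":1}]'

```text
clock: 25.4
tool_pos: [497.2, -148.7, 89.5]
orientation: [2.209, 2.233, 0.002]
ft_force: [0.7, -0.1, -9.5]
opening: 0.119
```

```bash
python3 -c "
from h import *
go(465.1+102.5,-148,85,90.5)"
```

```text
at [ 497.2 -148.7   89.5] az 90.6 t 25.4 F [ 0.7 -0.1 -9.5] op 0.12 q7 -0.05
-> dx -0.00 dy 7.04 dz 0.46 rx 0.1 ry -0.0 rz 0.1
```

>>> send_rows --commands '[{"rx":0,"ry":0,"dx":0,"dy":0,"dz":0.1,"rz":0,"grip":1},{"rx":0,"ry":0,"dx":0,"dy":0,"dz":0.1,"rz":0,"grip":1},{"rx":0,"ry":0,"dx":0,"dy":0.4,"dz":0.1,"rz":0,"grip":1},{"rx":0,"ry":0,"dx":0,"dy":0.8,"dz":0.1,"rz":0,"grip":1},{"rx":0,"ry":0,"dx":0,"dy":1,"dz":0.1,"rz":0,"grip":1}]'

```text
clock: 25.82
tool_pos: [506.4, -149.1, 88.6]
orientation: [2.21, 2.232, 0.0]
ft_force: [-0.1, -0.2, -9.0]
opening: 0.118
```

>>> send_rows --commands '[{"rx":0,"ry":0,"dx":0,"dy":0,"dz":0.1,"rz":0,"grip":1},{"rx":0,"ry":0,"dx":0,"dy":0,"dz":0.1,"rz":0,"grip":1},{"rx":0,"ry":0,"dx":0,"dy":0.4,"dz":0.12,"rz":0,"grip":1},{"rx":0,"ry":0,"dx":0,"dy":0.8,"dz":0.12,"rz":0,"grip":1},{"rx":0,"ry":0,"dx":0,"dy":1,"dz":0.12,"rz":0,"grip":1}]'

```text
clock: 26.23
tool_pos: [515.9, -149.1, 88.4]
orientation: [2.21, 2.233, -0.003]
ft_force: [-13.1, -0.3, 17.8]
opening: 0.119
```

>>> send_rows --commands '[{"rx":0,"ry":0,"dx":0,"dy":0,"dz":-0.1,"rz":0,"grip":1},{"rx":0,"ry":0,"dx":0,"dy":0.3,"dz":-0.1,"rz":0,"grip":1},{"rx":0,"ry":0,"dx":0,"dy":0.8,"dz":-0.1,"rz":0,"grip":1},{"rx":0,"ry":0,"dx":0,"dy":1.4,"dz":-0.1,"rz":0,"grip":1},{"rx":0,"ry":0,"dx":0,"dy":2,"dz":-0.1,"rz":0,"grip":1},{"rx":0,"ry":0,"dx":0,"dy":2.5,"dz":-0.1,"rz":0,"grip":1},{"rx":0,"ry":0,"dx":0,"dy":2.5,"dz":-0.1,"rz":0,"grip":1}]'

```text
clock: 26.82
tool_pos: [542.0, -148.6, 88.2]
orientation: [2.209, 2.233, 0.001]
ft_force: [0.1, -0.7, -2.5]
opening: 0.121
```

```bash
python3 -c "
from h import *
go(465.1+102.5,-148,85,90.5)"
```

```text
at [ 542.  -148.6   88.2] az 90.6 t 26.8 F [ 0.1 -0.7 -2.5] op 0.12 q7 -0.10
-> dx 0.03 dy 2.56 dz 0.33 rx 0.1 ry -0.0 rz 0.1
```

>>> send_rows --commands '[{"rx":0,"ry":0,"dx":0,"dy":0.5,"dz":0,"rz":0,"grip":1},{"rx":0,"ry":0,"dx":0,"dy":1,"dz":0,"rz":0,"grip":1},{"rx":0,"ry":0,"dx":0,"dy":1.5,"dz":-0.03,"rz":0,"grip":1},{"rx":0,"ry":0,"dx":0,"dy":1.9,"dz":-0.03,"rz":0,"grip":1},{"rx":0,"ry":0,"dx":0,"dy":1.9,"dz":-0.03,"rz":0,"grip":1},{"rx":0,"ry":0,"dx":0,"dy":1.9,"dz":-0.03,"rz":0,"grip":1}]'

```text
clock: 27.32
tool_pos: [560.2, -148.2, 88.3]
orientation: [-2.209, -2.233, -0.001]
ft_force: [0.3, 1.2, -10.2]
opening: 0.119
```

>>> send_rows --commands '[{"rx":0,"ry":0,"dx":0,"dy":0.2,"dz":0.15,"rz":0,"grip":1},{"rx":0,"ry":0,"dx":0,"dy":0.3,"dz":0.3,"rz":0,"grip":1},{"rx":0,"ry":0,"dx":0,"dy":0.3,"dz":0.45,"rz":0,"grip":1},{"rx":0,"ry":0,"dx":0,"dy":0.3,"dz":0.5,"rz":0,"grip":1},{"rx":0,"ry":0,"dx":0,"dy":0.3,"dz":0.5,"rz":0,"grip":1}]'

```text
clock: 27.73
tool_pos: [562.8, -148.3, 83.4]
orientation: [-2.21, -2.233, 0.0]
ft_force: [0.8, 0.5, -9.8]
opening: 0.122
```

>>> send_rows --commands '[{"rx":0,"ry":0,"dx":0,"dy":0,"dz":0.07,"rz":0,"grip":1},{"rx":0,"ry":0,"dx":0,"dy":0,"dz":0.1,"rz":0,"grip":1},{"rx":0,"ry":0,"dx":0,"dy":0,"dz":0.1,"rz":0,"grip":1},{"rx":0,"ry":0,"dx":0,"dy":0,"dz":0.1,"rz":0,"grip":1}]'

```text
clock: 28.07
tool_pos: [563.0, -148.4, 82.7]
orientation: [2.21, 2.233, -0.0]
ft_force: [-1.0, 0.9, -8.3]
opening: 0.117
```

>>> send_rows --commands '[{"rx":0,"ry":0,"dx":0,"dy":0,"dz":0.05,"rz":0,"grip":1},{"rx":0,"ry":0,"dx":0,"dy":0.2,"dz":0.05,"rz":0,"grip":1},{"rx":0,"ry":0,"dx":0,"dy":0.4,"dz":0.05,"rz":0,"grip":1},{"rx":0,"ry":0,"dx":0,"dy":0.5,"dz":0.05,"rz":0,"grip":1},{"rx":0,"ry":0,"dx":0,"dy":0.5,"dz":0.05,"rz":0,"grip":1}]'

```text
clock: 28.48
tool_pos: [567.1, -148.0, 82.6]
orientation: [-2.209, -2.231, 0.003]
ft_force: [-10.8, 1.9, 4.3]
opening: 0.121
```

>>> send_rows --commands '[{"rx":0,"ry":0,"dx":0,"dy":0.1,"dz":0,"rz":0,"grip":1},{"rx":0,"ry":0,"dx":0,"dy":0.1,"dz":0,"rz":0,"grip":1},{"rx":0,"ry":0,"dx":0,"dy":0.1,"dz":0,"rz":0,"grip":1}]'

```text
clock: 28.73
tool_pos: [567.6, -147.9, 82.6]
orientation: [-2.209, -2.231, 0.004]
ft_force: [-13.4, 2.5, 7.8]
opening: 0.121
```

>>> send_rows --commands '[{"rx":0,"ry":0,"dx":0,"dy":0,"dz":0,"rz":0,"grip":0.5},{"rx":0,"ry":0,"dx":0,"dy":0,"dz":0,"rz":0,"grip":0.5},{"rx":0,"ry":0,"dx":0,"dy":0,"dz":0,"rz":0,"grip":0.5},{"rx":0,"ry":0,"dx":0,"dy":-0.2,"dz":0,"rz":0,"grip":0.5},{"rx":0,"ry":0,"dx":0,"dy":-0.2,"dz":-1,"rz":0,"grip":0.5},{"rx":0,"ry":0,"dx":0,"dy":-0.2,"dz":-4,"rz":0,"grip":0.5},{"rx":0,"ry":0,"dx":3,"dy":-0.2,"dz":-8,"rz":0,"grip":0.5},{"rx":0,"ry":0,"dx":7,"dy":-0.2,"dz":-9,"rz":0,"grip":0.5},{"rx":0,"ry":0,"dx":7,"dy":-0.2,"dz":-9,"rz":0,"grip":0.5},{"rx":0,"ry":0,"dx":7,"dy":-0.2,"dz":-9,"rz":0,"grip":0.5}]'

```text
clock: 29.57
tool_pos: [567.3, -74.3, 174.8]
orientation: [2.202, 2.237, 0.004]
ft_force: [-0.3, -0.6, -0.2]
opening: 0.504
```

```bash
python3 -c "
from h import *
im,c,p=snap('wrist','w16.png'); np.save('w16.npy',p)
go(567,-80,170,90.5)"
```

```text
at [566.8 -76.8 173.5] az 90.8 t 29.6 F [ 1.2 -0.6 -0.4] op 0.50 q7 -0.18
-> dx -0.32 dy 0.02 dz 0.35 rx 0.1 ry 0.0 rz 0.3
```

View pics/w16.png

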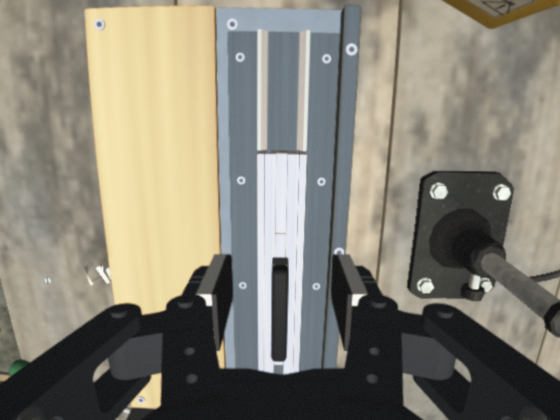

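Run:
```python
from h import *
c=eyes.get_calibration('wrist'); p=np.load('w16.npy')
for n,a,z in [('footTL',(228,31),36),('footTR',(342,31),36),('footL2',(225,240),36),('stepT',(217,30),36),('step2',(219,240),36),('bedTL',(217,9),30),('bedTR',(341,10),30),('tubeL',(257,154),64),('tubeR',(307,154),64),('joint',(281,233),56),('hL',(273,310),88),('hR',(287,310),88)]:
    print(n,plane(c,p,np.array([a]),z)[0].round(1))
a=cv2.imread('pics/w16.png')[0:260,200:370]; cv2.imwrite('pics/c16.png',cv2.resize(a,None,fx=2.3,fy=2.3,interpolation=cv2.INTER_CUBIC))
```

```text
footTL [527.4  48.2  36. ]
footTR [608.4  49.7  36. ]
footL2 [ 522.  -109.6   36. ]
stepT [519.5  48.9  36. ]
step2 [ 517.1 -109.7   36. ]
bedTL [518.7  64.6  30. ]
bedTR [608.   65.4  30. ]
tubeL [549.9 -35.9  64. ]
tubeR [584.  -35.4  64. ]
joint [567.3 -95.6  56. ]
hL [ 562.3 -141.7   88. ]
hR [ 572.1 -141.6   88. ]
```

View pics/c16.png

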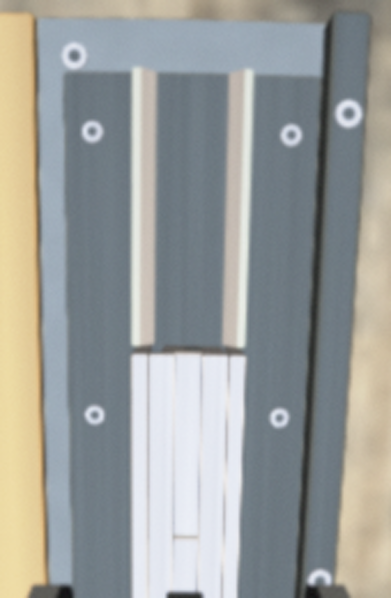

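>>> send_rows --commands '[{"rx":0,"ry":0,"dx":-4,"dy":-1.5,"dz":0,"rz":0,"grip":1},{"rx":0,"ry":0,"dx":-8,"dy":-3,"dz":0,"rz":0,"grip":1},{"rx":0,"ry":0,"dx":-12,"dy":-5,"dz":0,"rz":0,"grip":1},{"rx":0,"ry":0,"dx":-15,"dy":-5.4,"dz":0,"rz":0,"grip":1},{"rx":0,"ry":0,"dx":-15,"dy":-5.4,"dz":0,"rz":0,"grip":1},{"rx":0,"ry":0,"dx":-15,"dy":-5.4,"dz":0,"rz":0,"grip":1},{"rx":0,"ry":0,"dx":-15,"dy":-5.4,"dz":4,"rz":0,"grip":1},{"rx":0,"ry":0,"dx":-15,"dy":-5.4,"dz":8,"rz":0,"grip":1},{"rx":0,"ry":0,"dx":-15,"dy":-5.4,"dz":11.7,"rz":0,"grip":1},{"rx":0,"ry":0,"dx":-15,"dy":-5.4,"dz":11.7,"rz":0,"grip":1},{"rx":0,"ry":0,"dx":-15,"dy":-5.4,"dz":11.7,"rz":0,"grip":1}]'

```text
clock: 30.53
tool_pos: [513.2, -227.5, 54.4]
orientation: [-2.206, -2.232, 0.0]
ft_force: [1.2, 0.2, 1.9]
opening: 0.003
```

>>> send_rows --commands '[{"rx":0,"ry":0,"dx":0,"dy":0.4,"dz":0,"rz":0,"grip":1},{"rx":0,"ry":0,"dx":0,"dy":0.8,"dz":0,"rz":0,"grip":1},{"rx":0,"ry":0,"dx":0,"dy":1.2,"dz":0,"rz":0,"grip":1},{"rx":0,"ry":0,"dx":0,"dy":1.5,"dz":0,"rz":0,"grip":1},{"rx":0,"ry":0,"dx":0,"dy":1.5,"dz":0,"rz":0,"grip":1},{"rx":0,"ry":0,"dx":0,"dy":1.5,"dz":0,"rz":0,"grip":1}]'

```text
clock: 31.03
tool_pos: [529.3, -228.7, 55.6]
orientation: [2.209, 2.233, 0.0]
ft_force: [-1.2, 0.2, -0.6]
opening: 0.002
```

>>> send_rows --commands '[{"rx":0,"ry":0,"dx":0,"dy":0.2,"dz":0,"rz":0,"grip":1},{"rx":0,"ry":0,"dx":0,"dy":0.4,"dz":0,"rz":0,"grip":1},{"rx":0,"ry":0,"dx":0,"dy":0.5,"dz":0,"rz":0,"grip":1},{"rx":0,"ry":0,"dx":0,"dy":0.5,"dz":0,"rz":0,"grip":1}]'

```text
clock: 31.37
tool_pos: [534.1, -228.6, 55.1]
orientation: [2.21, 2.233, 0.0]
ft_force: [-0.2, 0.1, -0.0]
opening: -0.0
```

>>> send_rows --commands '[{"rx":0,"ry":0,"dx":0,"dy":0.15,"dz":0,"rz":0,"grip":1},{"rx":0,"ry":0,"dx":0,"dy":0.3,"dz":0,"rz":0,"grip":1},{"rx":0,"ry":0,"dx":0,"dy":0.3,"dz":0,"rz":0,"grip":1},{"rx":0,"ry":0,"dx":0,"dy":0.3,"dz":0,"rz":0,"grip":1}]'

```text
clock: 31.7
tool_pos: [536.6, -228.7, 55.0]
orientation: [-2.21, -2.233, 0.001]
ft_force: [-0.9, -0.9, 0.2]
opening: 0.002
```

>>> send_rows --commands '[{"rx":0,"ry":0,"dx":0,"dy":0.15,"dz":0,"rz":0,"grip":1},{"rx":0,"ry":0,"dx":0,"dy":0.3,"dz":0,"rz":0,"grip":1},{"rx":0,"ry":0,"dx":0,"dy":0.3,"dz":0,"rz":0,"grip":1},{"rx":0,"ry":0,"dx":0,"dy":0.3,"dz":0,"rz":0,"grip":1}]'

```text
clock: 32.03
tool_pos: [537.0, -228.7, 54.8]
orientation: [-2.207, -2.229, 0.007]
ft_force: [-16.2, 2.0, 11.3]
opening: -0.003
```

>>> send_rows --commands '[{"rx":0,"ry":0,"dx":0,"dy":0.1,"dz":0,"rz":0,"grip":1},{"rx":0,"ry":0,"dx":0,"dy":0.2,"dz":0,"rz":0,"grip":1},{"rx":0,"ry":0,"dx":0,"dy":0.2,"dz":0,"rz":0,"grip":1}]'

```text
clock: 32.28
tool_pos: [537.2, -228.7, 54.7]
orientation: [-2.206, -2.227, 0.012]
ft_force: [-27.0, 3.0, 21.5]
opening: 0.003
```

>>> send_rows --commands '[{"rx":0,"ry":0,"dx":0,"dy":-1,"dz":0,"rz":0,"grip":1},{"rx":0,"ry":0,"dx":0,"dy":-2.5,"dz":0,"rz":0,"grip":1},{"rx":0,"ry":0,"dx":0,"dy":-2.5,"dz":-4,"rz":0,"grip":1},{"rx":0,"ry":0,"dx":0,"dy":-2.5,"dz":-8,"rz":0,"grip":1},{"rx":0,"ry":0,"dx":0,"dy":-2.5,"dz":-12,"rz":0,"grip":1},{"rx":0,"ry":0,"dx":4,"dy":0,"dz":-15,"rz":0,"grip":0.5},{"rx":0,"ry":0,"dx":8,"dy":1.5,"dz":-17,"rz":0,"grip":0.5},{"rx":0,"ry":0,"dx":12,"dy":3,"dz":-17,"rz":0,"grip":0.5},{"rx":0,"ry":0,"dx":12,"dy":3,"dz":-17,"rz":0,"grip":0.5},{"rx":0,"ry":0,"dx":12,"dy":3,"dz":-17,"rz":0,"grip":0.5}]'

```text
clock: 33.12
tool_pos: [572.4, -101.7, 226.8]
orientation: [2.2, 2.241, 0.006]
ft_force: [0.3, 1.6, -0.2]
opening: 0.496
```

```bash
python3 -c "
from h import *
im,c,p=snap('wrist','w17.png'); np.save('w17.npy',p)
go(567,-110,220,90.5)"
```

```text
at [ 571.6 -105.   225.9] az 90.9 t 33.2 F [-0.  -0.6 -0.2] op 0.50 q7 -0.11
-> dx -0.50 dy -0.47 dz 0.59 rx 0.1 ry -0.0 rz 0.4
```

View pics/w17.png

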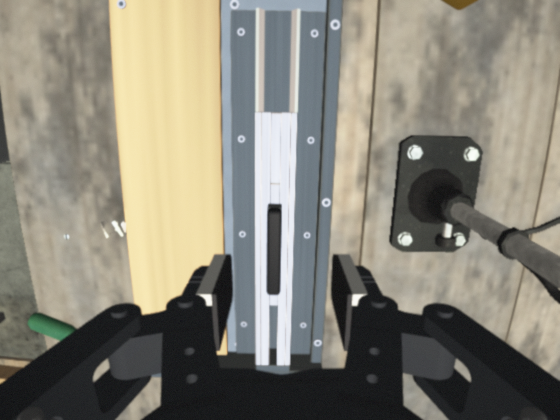

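Run:
```python
from h import *
c=eyes.get_calibration('wrist'); p=np.load('w17.npy')
for n,a,z in [('footTL',(231,12),36),('footTR',(326,12),36),('footL2',(230,240),36),('stepT',(221,12),36),('step2',(224,240),36),('tubeL',(255,113),64),('tubeR',(298,113),64),('tubeL2',(257,360),64),('tubeR2',(290,360),64),('joint',(275,183),56)]:
    print(n,plane(c,p,np.array([a]),z)[0].round(1))
```

```text
footTL [527.5  46.5  36. ]
footTR [607.2  48.   36. ]
footL2 [ 523.9 -156.6   36. ]
stepT [519.1  46.4  36. ]
step2 [ 518.1 -156.7   36. ]
tubeL [550.  -36.6  64. ]
tubeR [584.7 -35.9  64. ]
tubeL2 [ 551.4 -273.3   64. ]
tubeR2 [ 584.3 -272.7   64. ]
joint [566.9 -95.5  56. ]
```

```bash
python3 -c "
from h import *
print(workorder.sign_off()); print(st()['clock'])"
```

```text
the job is handed in; nothing more can be done
None
the job is handed in; nothing more can be done
```

I loaded all three keys on the bench into the tube; the fourth was absent. I then slid the magazine over the step onto the feeder bed against the back stop and handed the job in at about 33 s. No verdict was reported.

**Keys:** The joint behind the last key measured 59–60 mm in from the mouth, so that key is flush. Nothing sticks out of the tube.

**Magazine position:** The tube axis is square to within about 0.1° in world axes. The magazine's origin is about 50 mm past the step, so it is at the stop. A side push at the closed end met firm resistance (27 N) without moving, which confirms that end is seated too. I did not measure the closed end's gap to the fence after the slide, but the magazine's y position changed by only a millimetre or two.

**What disagreed or was off:**
- **Squareness:** After the slide, the foot-to-step gap suggested a skew of about 1° (7.9 mm at one end, 4.9 mm further along). The tube axis and the firm push did not show it. After the push that gap still narrowed from 8.4 to 5.8 mm, a slant of about 0.7°, so I trusted the tube axis. Either value is well inside the limit.
- **Bearing weight:** For part of the slide the gripper carried nearly the magazine's full weight (about 9 N), so it may have been held up to 1–2 mm clear of the board. For one short stretch it pressed down with 18 N.

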